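Fetch the filler tub from behind the cans

TASK

Move the spray can, the square tin and the amber jar out of the wooden caddy and stand all three on the grey board; only then lift out the low filler tub they were crowding and stand it centred on the round plywood disc on the white foam slab. When the tub is there, put the can, the tin and the jar back, each to the spot where it stood in the caddy at the start. Keep everything upright, and leave the tape roll and the cork block in the caddy where they are.

Things in the scene. Friction and masses are not known exactly. Their poses are not given: they have to be found in the camera images.
- can: Bare aluminium spray can, upright, the tallest of the four: round body 52 mm diameter, straight-sided up to 106 mm, then a shoulder and a black cap 38 mm diameter up to 130 mm. About 0.3 kg. Origin: centre of the underside; z up along its axis. It starts on one of three places in the caddy; its start place is where it must return.
- tin: Square steel tin, upright: 48 x 48 mm, sides 95 mm high, with a small black screw cap 24 mm diameter in the middle of the top up to 107 mm. About 0.35 kg. Origin: centre of the underside; x and y square to its sides, z up. It starts on one of three places in the caddy; its start place is where it must return (it may be turned).
- jar: Amber jar, upright: 54 mm diameter, straight-sided up to 86 mm, with a white lid 48 mm diameter up to 108 mm. About 0.35 kg. Origin: centre of the underside; z up. It starts on one of three places in the caddy; its start place is where it must return.
- tub: Low round tub of filler, white with a flat grey lid: 56 mm diameter, 45 mm high, nearly straight-sided, about 0.22 kg. Origin: centre of the underside; z up. It starts in the caddy with one of the three tall things standing about 8 mm off it towards -x, +y and -y of the caddy's frame, so there is no room for fingers beside it until they are gone.
- caddy: Fixed open wooden tray, 220 x 220 mm, floor 7 mm thick, rim 7 mm wide and 16 mm high above the table. Origin: centre of its underside on the table; x and y along its sides. The tub stands at about (30, 0) mm in its frame, the tall things at about (30, 62), (30, -62) and (-32, 0) mm.
- board: Fixed flat grey board on the table, the side area for clearing: 300 mm along its x, 150 mm along its y, 8 mm thick. Origin: centre of its underside. Empty at the start; any three free spots on it will do.
- disc: Fixed plywood disc, 90 mm diameter and 6 mm thick, lying on a fixed white foam slab (200 x 200 x 50 mm), so its top is 56 mm above the table. Origin: centre of its underside; z up. A filler knife lies on the slab beside it.
- tape: Roll of brown tape lying flat in a corner of the caddy, 44 mm diameter, 19 mm high; loose, to be left alone. Origin: centre of the underside.
- sandblock: Cork sanding block lying in a corner of the caddy, 55 x 32 mm, 24 mm high; loose, to be left alone. Origin: centre of the underside; x along its length.
Mind the look-alikes: they are no part of the job. Leave any green look-alike of the tin alone.

How it is judged:
By the outcome, as a careful person would: the job done as asked, in the order asked, and still so for the second after the job is handed in, with the robot touching nothing.
It also fails if it takes over 144 s, if anything falls off the work surface, if the arm or the gripper's body presses on something with over 40 N, if the wrist force passes 120 N, or if a joint passes its speed limit or range.

ROBOT

A 6-joint arm with a two-finger parallel gripper is mounted at the origin on the work surface. World frame = base frame: x ahead of the robot, y to its left, z up, the work surface at z = 0. Lengths are in mm, angles in rad, forces in N, time in s.
With the tool pointing down it reaches from about 350 to 1000 mm from the base axis. Payload 7.1 kg.
Tool frame: the origin (TCP) lies between the finger pads; the fingertips stand 11 mm ahead of it and the grasp point (between the pads) lies 8 mm behind it; z points along the fingers, x is the direction in which the jaws open and shut, and the axes are right-handed (so a half turn about z gives the same grasp; the last joint's range is limited). The gripper opens to 85 mm and grips with 20 to 120 N. Pads are 22 mm wide; open, the fingers measure 114 mm over their backs; the gripper's body (76 mm by 85 mm) begins 54 mm behind the grasp point. The pads swing forward as they close: fully open they stand 13 mm farther back than shut.
Start: joints at [-1.258, 0.423, 1.63, -0, 1.089, -0.019], TCP at [203.608, -590.888, 242.319] pointing down, gripper open.
Joint ranges: [-3, 3], [-0.9, 2.11], [0.09, 2.58], [-1.31, 4.45], [0.11, 2.69], [-2.54, 2.54]. Speed limits (rad/s): [2.39, 2.39, 3.01, 3.14, 3.14, 3.14].

INTERFACE

Orientations are given as a unit quaternion [w, x, y, z].
In Python, from plant import manip gives the robot as it stands.
- The arm moves only by the shell command python3 -m creep 'ROWS' [FORCE]. ROWS is JSON, a list that holds one entry, the list of rows, each a list of 7 numbers: the turn, a rotation vector about the tool's x, y, z in rad, then the shift along the tool's x, y, z in cm, then the closure, from 0 (fully open) to 1 (shut). In form: [[[wx, wy, wz, x, y, z, claw], ...]]. A call has 1 to 8 rows; each row is the pose to reach, as a shift and turn from the pose commanded when the call began, along the tool's axes at that moment; what a row does not reach only later rows make up. A row lasts 1/8 s, in which the tool goes at most 62.5 mm and 10.7 degrees, less where a joint would pass 70% of its speed; a pose out of reach is approached as far as the arm can. A call with a gripper value outside its range is refused whole. The fingers move at their own pace and stop on an object; FORCE is the grip in N (left out, the last holds). Time passes only in rows, so rows that repeat a pose let the fingers close. It gives the time, the measured TCP pose, the force and the opening at its end, in the units of the state.
- manip.get_obs(): the state, without advancing time (a new reading comes with each control period).
- manip.capture(name): name is "scene" or "top"; returns the picture (400x640x3 uint8, blue, green, red); there is no depth.
- manip.camera_params(name): a dict with "fx", "fy", "cx", "cy" (pixels), "world_to_cam" (4x4, takes a point from world to camera coordinates). Camera axes: x right, y up, looking along -z (the intrinsics and any distortion apply to the point x, -y, -z); pixel columns grow to the right and rows downward; lengths in mm; the calibration is good to about 2 mm. A picture is of the moment at which its call begins. camera_params takes no time and is no camera call.
- manip.hand_in(): hands the job in, once; it reports no verdict.
The state is a dict: "t": time; "joint_positions": joint angles; "joint_vel": joint speeds; "joint_efforts": joint torques, N m; "position": TCP position; "eef_rot": TCP orientation; "ft_force": force on the tool from outside, world axes, zero at the start; "moment": the same for the moment, N m; "gripper_width": finger opening in mm.
Only numpy, scipy, OpenCV 4.12 (cv2) and the standard library are available. Lean on these libraries where they do the work, as an engineer would, in place of code of your own. Each camera call takes 0.05 s, during which the arm holds its last target.

## Working session

There is one attempt and no reset: what is moved stays moved. The work goes in short steps, Python scripts to look and compute and a shell command to move; the robot and the scene stay as the last step left them, time stands still between calls to the robot, and variables do not carry over. Pictures are saved under pics/ and viewed, and the job is handed in when it is done.

```bash
ls; mkdir -p pics; python3 - <<'E'
from plant import manip
import cv2
for n in("scene","top"):
    cv2.imwrite(f"pics/{n}0.png",manip.capture(n)); p=manip.camera_params(n); print(n,p)
print(manip.get_obs())
E
```

```text
pics
scene {'fx': 492.0063917183493, 'fy': 492.0063917183493, 'cx': 327.88718346656185, 'cy': 201.03722987358918, 'world_to_cam': array([[-8.87471718e-01,  4.60537877e-01,  1.72862239e-02,
         5.02567156e+02],
       [-2.51923392e-01, -5.16190198e-01,  8.18585538e-01,
         6.29569642e+01],
       [ 3.85912625e-01,  7.22116710e-01,  5.74124466e-01,
        -1.41345782e+03],
       [ 0.00000000e+00,  0.00000000e+00,  0.00000000e+00,
         1.00000000e+00]])}
top {'fx': 371.1468568087747, 'fy': 371.1468568087747, 'cx': 313.7038551944141, 'cy': 195.96574365839712, 'world_to_cam': array([[ 2.47335352e-02, -9.99684231e-01, -4.43731307e-03,
        -3.78199049e+01],
       [ 9.93232016e-01,  2.40695462e-02,  1.13625783e-01,
        -5.75614014e+02],
       [-1.13483099e-01, -7.21764870e-03,  9.93513710e-01,
        -9.19045605e+02],
       [ 0.00000000e+00,  0.00000000e+00,  0.00000000e+00,
         1.00000000e+00]])}
{'t': 0.1, 'joint_positions': array([-1.25801092e+00,  4.23752235e-01,  1.63064508e+00,  1.01752423e-05,
        1.08861428e+00, -1.90152746e-02]), 'joint_vel': array([ 0.00103738, -0.00126751, -0.00104028,  0.00189473,  0.00034935,
        0.00204865]), 'joint_efforts': array([ 1.20360462e-03, -5.58426976e+01, -2.82445103e+01,  6.99193151e-05,
        3.02325578e-03, -9.56680921e-07]), 'position': array([ 203.45484183, -590.42794128,  241.61864971]), 'eef_rot': array([-4.26466186e-04,  8.14168560e-01, -5.80628154e-01, -5.67009954e-04]), 'ft_force': array([-0.12437594,  0.53929065, -0.24736535]), 'moment': array([0.02898998, 0.0301152 , 0.02993468]), 'gripper_width': 85.9225358693017}
```

View pics/scene0.png

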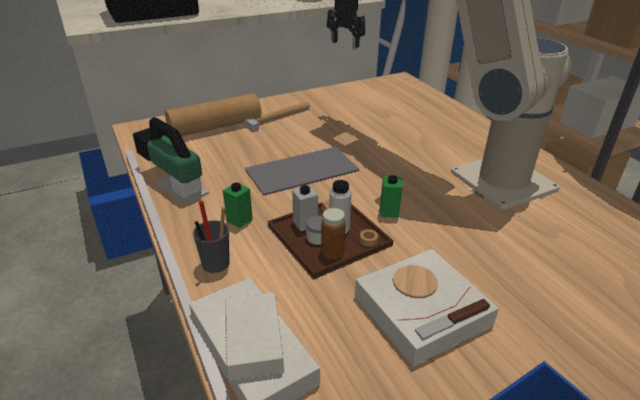

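View pics/top0.png

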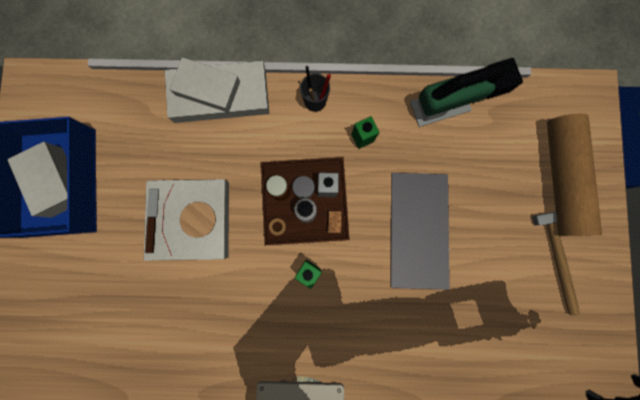

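The top view shows the caddy at about (305,200). In it are the can (black cap, ~(305,208)), the tin (~(328,183)), the jar (white lid, (277,186)) and the tub (304,187). The board is at (420,230) and the disc at (198,219). Two green tin look-alikes stand outside the caddy at (365,131) and (308,273), and I'll leave those alone. Next I'll enlarge this area.

```bash
cat > h.py <<'E'
import numpy as np,cv2
from plant import manip
def ray(n,u,v,z):
    p=manip.camera_params(n);M=np.array(p["world_to_cam"]);R=M[:3,:3];t=M[:3,3]
    d=R.T@np.array([(u-p["cx"])/p["fx"],-(v-p["cy"])/p["fy"],-1]);c=-R.T@t
    return c+d*(z-c[2])/d[2]
def proj(n,X):
    p=manip.camera_params(n);M=np.array(p["world_to_cam"]);q=M[:3,:3]@np.array(X,float)+M[:3,3]
    return np.array([p["cx"]+p["fx"]*q[0]/-q[2],p["cy"]+p["fy"]*-q[1]/-q[2]])
def crop(img,x0,y0,x1,y1,s,name):
    cv2.imwrite(name,cv2.resize(img[y0:y1,x0:x1],None,fx=s,fy=s,interpolation=cv2.INTER_CUBIC))
E
python3 - <<'E'
from h import *
t=cv2.imread("pics/top0.png");s=cv2.imread("pics/scene0.png")
crop(t,255,150,355,250,6,"pics/ct.png");crop(s,250,160,410,280,5,"pics/cs.png")
crop(t,135,170,235,270,5,"pics/cd.png")
E
```

```text
(no output)
```

View pics/ct.png

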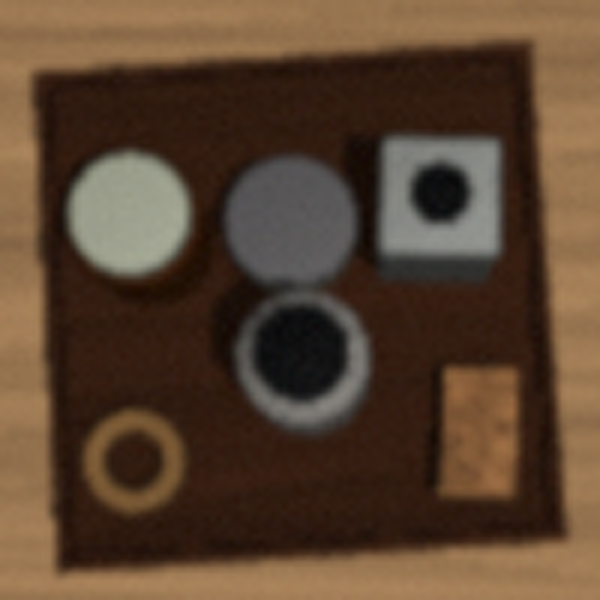

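View pics/cs.png

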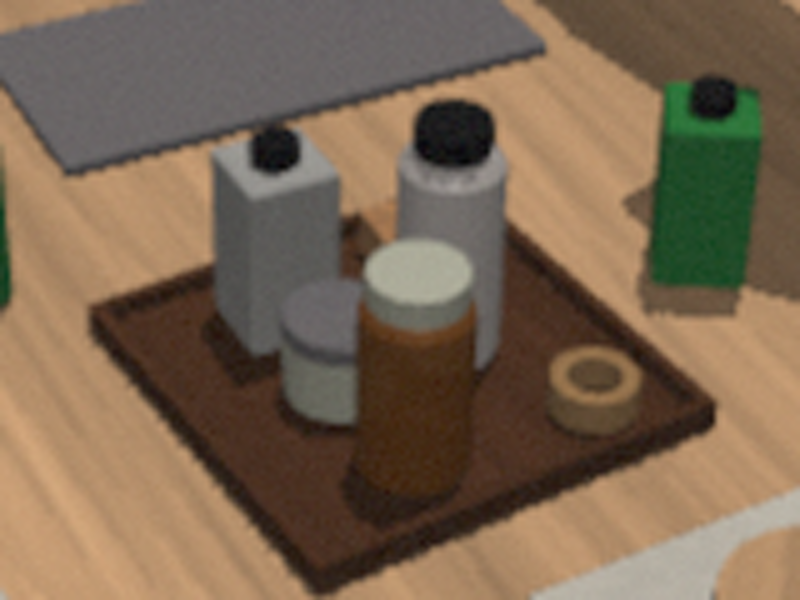

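View pics/cd.png

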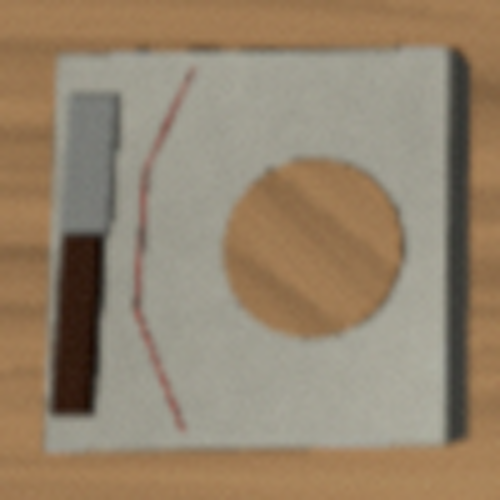

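The enlarged crops confirm what is what: the tin in the caddy is bare steel, the can is aluminium with the wide black cap, and the jar is amber with a white lid. Next I'll measure their positions.

```bash
cat > m.py <<'E'
from h import *
def blob(img,roi,fn,s=6):
    x0,y0,x1,y1=roi
    c=cv2.resize(img[y0:y1,x0:x1],None,fx=s,fy=s,interpolation=cv2.INTER_CUBIC)
    c=cv2.GaussianBlur(c,(5,5),0); hsv=cv2.cvtColor(c,cv2.COLOR_BGR2HSV).astype(int)
    m=fn(hsv).astype(np.uint8)*255
    cs,_=cv2.findContours(m,cv2.RETR_EXTERNAL,cv2.CHAIN_APPROX_NONE); k=max(cs,key=cv2.contourArea)
    f=lambda p:(np.array(p)+.5)/s-.5+np.array([x0,y0])
    e=cv2.fitEllipse(k); r=cv2.minAreaRect(k)
    return f(e[0]),np.array(e[1])/s,f(r[0]),np.array(r[1])/s,f(cv2.boxPoints(r))
E
python3 - <<'E'
from m import *
t=cv2.imread("pics/top0.png")
H,S,V=0,1,2
def show(n,roi,fn,z):
    c,ax,rc,rs,b=blob(t,roi,fn); print(n,c.round(1),ax.round(1),'->',ray("top",*c,z)[:2].round(1)); return b,rc
show("jar",(262,172,290,198),lambda h:h[...,2]>110,115)
show("tub",(290,174,316,199),lambda h:(h[...,2]>65)&(h[...,1]<90),52)
show("can",(292,198,318,219),lambda h:h[...,2]<45,137)
show("cancap?",(296,200,314,218),lambda h:h[...,2]<60,137)
b,rc=show("tin",(315,170,342,193),lambda h:(h[...,2]>100),102)
P=[ray("top",*q,102)[:2] for q in b];print(np.round(P,1), np.mean(P,0), [np.degrees(np.arctan2(*(P[(i+1)%4]-P[i])[::-1])) for i in range(4)])
show("disc",(175,198,222,240),lambda h:h[...,1]>60,56)
cor=[ray("top",255+(x+.5)/6-.5,150+(y+.5)/6-.5,16)[:2] for x,y in[(35,73),(530,43),(566,536),(60,570)]]
cor=np.array(cor);print("caddy",cor.round(1),cor.mean(0));
ex=(cor[0]+cor[1]-cor[2]-cor[3]);ang=np.degrees(np.arctan2(ex[1],ex[0]));ey=(cor[0]+cor[3]-cor[1]-cor[2]);print(ang,np.degrees(np.arctan2(-ey[0],ey[1])))
a=np.radians(ang);R=np.array([[np.cos(a),-np.sin(a)],[np.sin(a),np.cos(a)]])
for q in[(30,0),(30,62),(30,-62),(-32,0)]:print(q,(cor.mean(0)+R@q).round(1))
b,rc=show("board",(380,160,460,300),lambda h:h[...,1]<60,8);print(np.round([ray("top",*q,8)[:2] for q in b],0))
for u,v in[(352,278),(353,263)]:pass
print("robot up", manip.get_obs()["position"])
E
```

```text
jar [276.1 185.2] [19.5 19.6] -> [590.3  64.6]
tub [303.2 186.7] [20.9 22.3] -> [597.    3.1]
can [304.5 208.1] [14.9 15.4] -> [536.2  -4.2]
cancap? [303.9 207.6] [15.1 18.6] -> [537.4  -2.9]
tin [328.1 182.5] [21.8 22. ] -> [601.6 -57.8]
[[578.5 -34.6]
 [624.4 -34.1]
 [624.9 -80.5]
 [579.  -80.7]] [601.6721933  -57.50483533] [np.float64(0.6098940971318353), np.float64(-89.3725878880541), np.float64(-179.7296846006751), np.float64(90.64511186941552)]
disc [197.1 219.2] [35.4 36.7] -> [508.6 264.5]
caddy [[ 665.7  119.3]
 [ 684.3  -98.1]
 [ 469.2 -117. ]
 [ 449.4   99.6]] [567.16245069   0.94026573]
5.093910768300326 5.064082872137857
(30, 0) [597.    3.6]
(30, 62) [591.5  65.4]
(30, -62) [602.5 -58.2]
(-32, 0) [535.3  -1.9]
board [419.5 231.6] [ 64.8 142.5] -> [ 492.8 -300.8]
[[ 646. -226.]
 [ 650. -379.]
 [ 348. -374.]
 [ 344. -226.]]
robot up [ 203.45484183 -590.42794128  241.61864971]
```

```bash
cat > plan.py <<'E'
# usage: plan.py x y z angle_deg(tool x axis, world)
import sys,numpy as np
from scipy.spatial.transform import Rotation as R
from plant import manip
o=manip.get_obs();q=o["eef_rot"];M=R.from_quat([*q[1:],q[0]])
x,y,z,a=map(float,sys.argv[1:5]);a=np.radians(a)
c,s=np.cos(a),np.sin(a)
T=R.from_matrix(np.array([[c,s,0],[s,-c,0],[0,0,-1]]).T)
print("t",round(o["t"],2),"pos",o["position"].round(1),"ang",np.degrees(np.arctan2(*M.as_matrix()[[1,0],0])).round(2),"w",round(o["gripper_width"],1),"F",o["ft_force"].round(1),"j",o["joint_positions"].round(2))
print("turn",(M.inv()*T).as_rotvec().round(4),"shift cm",(M.inv().apply(np.array([x,y,z])-o["position"])/10).round(2))
E
python3 plan.py 535.8 -3 200 -84.9;python3 plan.py 535.8 -3 85 -84.9
```

```text
t 0.1 pos [ 203.5 -590.4  241.6] ang -70.99 w 85.9 F [-0.1  0.5 -0.2] j [-1.26  0.42  1.63  0.    1.09 -0.02]
turn [1.000e-04 1.400e-03 2.428e-01] shift cm [-44.71 -50.56   4.23]
t 0.1 pos [ 203.5 -590.4  241.6] ang -70.99 w 85.9 F [-0.1  0.5 -0.2] j [-1.26  0.42  1.63  0.    1.09 -0.02]
turn [1.000e-04 1.400e-03 2.428e-01] shift cm [-44.69 -50.56  15.73]
```

```bash
python3 -m creep '[[[0,0,0.243,-44.7,-50.6,2,0],[0,0,0.243,-44.7,-50.6,2,0],[0,0,0.243,-44.7,-50.6,2,0],[0,0,0.243,-44.7,-50.6,2,0],[0,0,0.243,-44.7,-50.6,2,0],[0,0,0.243,-44.7,-50.6,2,0],[0,0,0.243,-44.7,-50.6,2,0],[0,0,0.243,-44.7,-50.6,2,0]]]' 60; python3 plan.py 535.8 -3 200 -84.9
```

```text
t: 1.1
position: [450.6, -154.1, 227.5]
eef_rot: [-0.0, 0.738, -0.675, 0.0]
ft_force: [0.4, -0.5, 0.8]
gripper_width: 85.3
t 1.1 pos [ 450.6 -154.1  227.5] ang -84.92 w 85.3 F [ 0.4 -0.5  0.8] j [-0.35  0.22  1.96 -0.    0.95  1.13]
turn [-0.0001 -0.0001 -0.0003] shift cm [-14.3   -9.83   2.75]
```

```bash
python3 -m creep '[[[0,0,0,-13.5,-9.5,2.7,0.1],[0,0,0,-13.5,-9.5,2.7,0.1],[0,0,0,-13.5,-9.5,2.7,0.1],[0,0,0,-13.5,-9.5,2.7,0.1],[0,0,0,-13.5,-9.5,2.7,0.1],[0,0,0,-13.5,-9.5,2.7,0.1]]]'; python3 plan.py 535.8 -3 85 -84.9
```

```text
t: 1.85
position: [532.0, -14.1, 200.6]
eef_rot: [0.0, 0.737, -0.676, -0.0]
ft_force: [-1.4, -0.1, -0.4]
gripper_width: 76.6
t 1.85 pos [532.  -14.1 200.6] ang -84.99 w 76.6 F [-1.4 -0.1 -0.4] j [-0.05  0.34  1.87 -0.    0.93  1.43]
turn [ 0.0003 -0.0001 -0.0016] shift cm [-1.08 -0.48 11.56]
```

```bash
python3 -m creep '[[[0,0,0,-1.08,-0.48,0,0.1],[0,0,0,-1.08,-0.48,0,0.1],[0,0,0,-1.08,-0.48,3,0.1],[0,0,0,-1.08,-0.48,6,0.1],[0,0,0,-1.08,-0.48,9,0.1],[0,0,0,-1.08,-0.48,11.56,0.1],[0,0,0,-1.08,-0.48,11.56,0.1]]]'; python3 plan.py 535.8 -3 85 -84.9
python3 - <<'E'
from h import *
crop(manip.capture("scene"),240,120,400,280,4,"pics/g1.png")
E
```

```text
t: 2.72
position: [535.0, -2.0, 83.4]
eef_rot: [0.001, 0.738, -0.675, -0.001]
ft_force: [-0.6, -0.0, -0.8]
gripper_width: 77.3
t 2.73 pos [535.   -2.   83.4] ang -84.92 w 77.3 F [-0.6 -0.  -0.8] j [-0.03  0.54  1.92 -0.    0.69  1.46]
turn [ 0.0039  0.0004 -0.0003] shift cm [ 0.1  -0.07 -0.16]
```

View pics/g1.png

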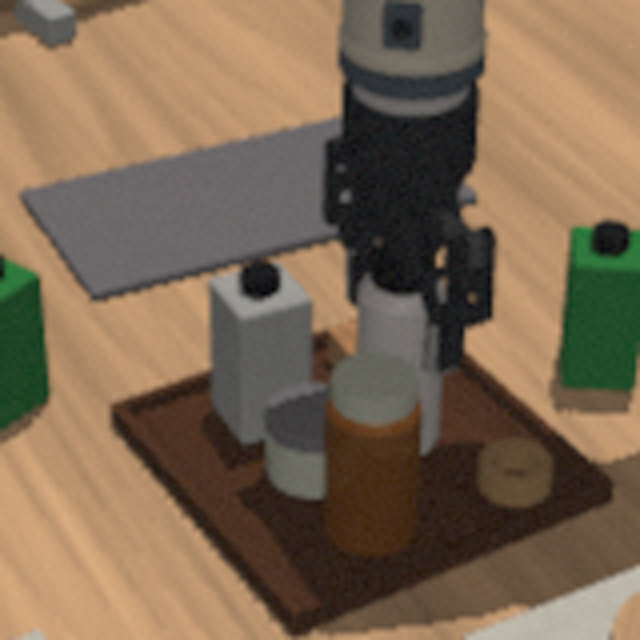

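The open jaws straddle the can, with one finger on each side and clear of the jar and tin. Now I'll close.

```bash
python3 -m creep '[[[0,0,0,0,0,-0.1,0.3],[0,0,0,0,0,-0.1,1],[0,0,0,0,0,-0.1,1],[0,0,0,0,0,-0.1,1],[0,0,0,0,0,-0.1,1],[0,0,0,0,0,-0.1,1]]]' 60; python3 plan.py 535.8 -3 85 -84.9
```

```text
t: 3.52
position: [537.6, -2.3, 87.7]
eef_rot: [-0.001, 0.738, -0.675, 0.001]
ft_force: [-0.7, -2.2, 5.0]
gripper_width: 50.7
t 3.52 pos [537.6  -2.3  87.7] ang -84.91 w 50.7 F [-0.7 -2.2  5. ] j [-0.03  0.53  1.91 -0.    0.7   1.46]
turn [-0.003  -0.0007 -0.0001] shift cm [0.06 0.19 0.27]
```

```bash
python3 -m creep '[[[0,0,0,0,0,0,1],[0,0,0,0,0,0,1]]]'; python3 plan.py 535.8 -3 85 -84.9
```

```text
t: 3.78
position: [537.6, -2.3, 87.7]
eef_rot: [-0.001, 0.738, -0.675, 0.001]
ft_force: [-0.7, -1.2, 4.6]
gripper_width: 51.0
t 3.77 pos [537.6  -2.3  87.7] ang -84.9 w 51.0 F [-0.7 -1.2  4.6] j [-0.03  0.53  1.91 -0.    0.7   1.46]
turn [-0.0029 -0.0007 -0.0001] shift cm [0.06 0.19 0.27]
```

```bash
python3 -m creep '[[[0,0,0,0,0,-1,1],[0,0,0,0,0,-4,1],[0,0,0,0,0,-8,1],[0,0,0,0,0,-12,1],[0,0,0,0,0,-14.5,1],[0,0,0,0,0,-14.5,1]]]'; python3 plan.py 497 -330 230 -84.9
```

```text
t: 4.53
position: [537.6, -1.9, 233.5]
eef_rot: [-0.002, 0.738, -0.675, 0.002]
ft_force: [-0.0, -0.7, -1.4]
gripper_width: 50.5
t 4.53 pos [537.6  -1.9 233.5] ang -84.91 w 50.5 F [-0.  -0.7 -1.4] j [-0.03  0.3   1.83  0.    1.    1.46]
turn [-0.0052 -0.0005 -0.0002] shift cm [32.32  6.96  0.34]
```

```bash
python3 -m creep '[[[-0.005,0,0,5,1,0,1],[-0.005,0,0,10,2.2,0,1],[-0.005,0,0,15,3.2,0,1],[-0.005,0,0,20,4.3,0,1],[-0.005,0,0,25,5.4,0,1],[-0.005,0,0,29.5,6.3,0,1],[-0.005,0,0,32.3,7,0,1],[-0.005,0,0,32.3,7,0,1]]]'; python3 plan.py 497 -330 91 -84.9
python3 - <<'E'
from h import *
crop(manip.capture("scene"),200,60,400,280,2.7,"pics/g2.png")
E
```

```text
t: 5.52
position: [494.2, -331.3, 229.3]
eef_rot: [0.002, 0.737, -0.676, -0.003]
ft_force: [0.0, 1.1, -2.7]
gripper_width: 50.5
t 5.53 pos [ 494.2 -331.3  229.3] ang -85.07 w 50.5 F [ 0.   1.1 -2.7] j [-0.61  0.4   1.7  -0.    1.05  0.88]
turn [ 0.0067  0.0012 -0.003 ] shift cm [-0.09 -0.39 13.83]
```

View pics/g2.png

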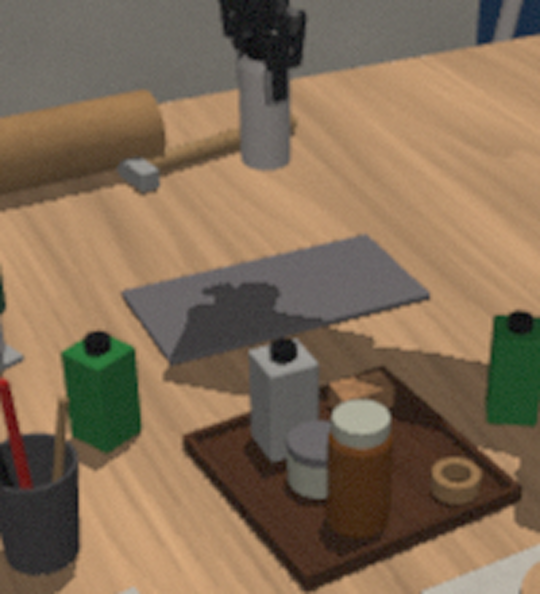

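The can hangs upright in the jaws above the board. Now I'll lower it.

```bash
python3 -m creep '[[[0,0,0,0,0,3,1],[0,0,0,0,0,7,1],[0,0,0,0,0,10,1],[0,0,0,0,0,12,1],[0,0,0,0,0,13,1],[0,0,0,0,0,13,1],[0,0,0,0,0,13,1]]]'; python3 plan.py 497 -330 90 -84.9
```

```text
t: 6.45
position: [495.4, -330.3, 101.9]
eef_rot: [0.002, 0.738, -0.675, -0.001]
ft_force: [-0.8, -0.3, -2.5]
gripper_width: 50.7
t 6.45 pos [ 495.4 -330.3  101.9] ang -84.91 w 50.7 F [-0.8 -0.3 -2.5] j [-0.61  0.57  1.78 -0.    0.8   0.88]
turn [ 0.0036 -0.0011 -0.0002] shift cm [-0.02 -0.17  1.19]
```

```bash
python3 -m creep '[[[0.004,0,0,0,0,0.4,1],[0.004,0,0,0,0,0.8,1],[0.004,0,0,0,0,1.1,1],[0.004,0,0,0,0,1.3,1],[0.004,0,0,0,0,1.4,1],[0.004,0,0,0,0,1.4,1]]]'; python3 plan.py 497 -330 88 -84.9
```

```text
t: 7.2
position: [495.0, -330.1, 88.6]
eef_rot: [0.0, 0.738, -0.675, -0.0]
ft_force: [-3.8, 2.2, 13.8]
gripper_width: 50.7
t 7.2 pos [ 495.  -330.1   88.6] ang -84.92 w 50.7 F [-3.8  2.2 13.8] j [-0.61  0.59  1.78 -0.    0.77  0.87]
turn [ 0.0004 -0.0002 -0.0003] shift cm [ 0.01 -0.2   0.06]
```

```bash
python3 -m creep '[[[0,0,0,0,0,-0.1,0.2],[0,0,0,0,0,-0.1,0.1],[0,0,0,0,0,-0.1,0.1],[0,0,0,0,0,-0.1,0.1],[0,0,0,0,0,-4,0.1],[0,0,0,0,0,-8,0.1],[0,0,0,0,0,-13,0.1],[0,0,0,0,0,-13,0.1]]]'; python3 plan.py 590.3 65 200 5
python3 - <<'E'
from h import *
cv2.imwrite("pics/s3.png",manip.capture("scene"));t=manip.capture("top");cv2.imwrite("pics/t3.png",t)
E
```

```text
t: 8.2
position: [496.9, -331.4, 221.2]
eef_rot: [-0.0, 0.738, -0.675, 0.004]
ft_force: [0.3, -0.1, -0.4]
gripper_width: 77.0
t 8.2 pos [ 496.9 -331.4  221.2] ang -84.91 w 77.0 F [ 0.3 -0.1 -0.4] j [-0.61  0.4   1.71 -0.    1.02  0.87]
turn [-0.     -0.0081 -1.5693] shift cm [-38.67 -12.81   1.98]
```

View pics/s3.png

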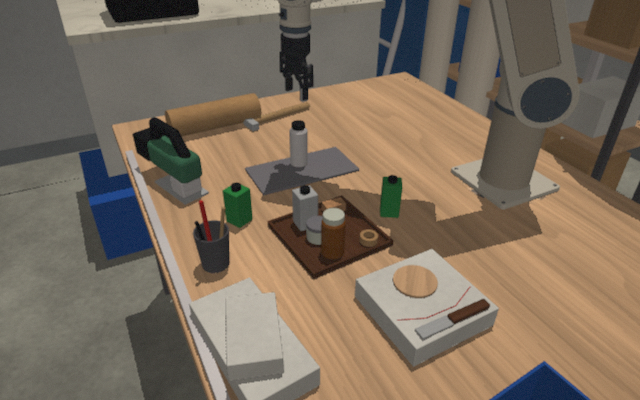

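View pics/t3.png

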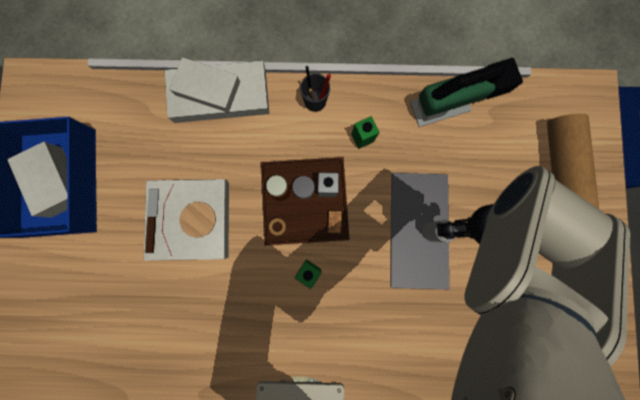

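The can stands upright on the board at top (~(437,230)). The tin, tub and jar in the caddy have not moved. The jar is next.

```bash
python3 -m creep '[[[0,0,-0.18,-5,-1.5,0,0.1],[0,0,-0.36,-10,-3.2,0,0.1],[0,0,-0.54,-15,-5,0,0.1],[0,0,-0.72,-20,-6.6,0,0.1],[0,0,-0.9,-25,-8.2,0,0.1],[0,0,-1.08,-30,-10,0,0.1],[0,0,-1.26,-35,-11.6,0,0.1],[0,0,-1.44,-38.6,-12.8,0,0.1]]]'; python3 plan.py 590.7 65 200 5
```

```text
t: 9.3
position: [587.2, 68.0, 214.8]
eef_rot: [0.0, 1.0, -0.017, -0.002]
ft_force: [0.7, -0.4, -0.3]
gripper_width: 76.8
t 9.3 pos [587.2  68.  214.8] ang -2.0 w 76.8 F [ 0.7 -0.4 -0.3] j [0.1  0.41 1.73 0.   1.01 0.13]
turn [ 0.0002  0.0042 -0.1221] shift cm [0.37 0.29 1.48]
```

```bash
python3 -m creep '[[[0,0,-0.13,0,0,2,0.1],[0,0,-0.13,0,0,2,0.1],[0,0,-0.13,0,0,2,0.1]]]'; python3 plan.py 590.7 65 63 5
```

```text
t: 9.68
position: [587.6, 65.5, 196.1]
eef_rot: [0.0, 0.999, 0.042, -0.001]
ft_force: [-0.4, 0.7, 0.4]
gripper_width: 76.9
t 9.68 pos [587.6  65.5 196.1] ang 4.87 w 76.9 F [-0.4  0.7  0.4] j [ 0.09  0.43  1.74 -0.    0.97  0.01]
turn [ 0.      0.0027 -0.0023] shift cm [ 0.35  0.07 13.31]
```

```bash
python3 -m creep '[[[0,0.002,0,0.35,0.07,3,0.1],[0,0.002,0,0.35,0.07,7,0.1],[0,0.002,0,0.35,0.07,10,0.1],[0,0.002,0,0.35,0.07,12.5,0.1],[0,0.002,0,0.35,0.07,13.2,0.1],[0,0.002,0,0.35,0.07,13.2,0.1],[0,0.002,0,0.35,0.07,13.2,0.1]]]'; python3 plan.py 590.7 65 63 5
python3 - <<'E'
from h import *
crop(manip.capture("scene"),240,120,400,280,4,"pics/g4.png")
E
```

```text
t: 10.55
position: [592.3, 65.4, 66.0]
eef_rot: [-0.0, 0.999, 0.044, 0.001]
ft_force: [0.3, -1.4, -0.3]
gripper_width: 77.4
t 10.55 pos [592.3  65.4  66. ] ang 5.0 w 77.4 F [ 0.3 -1.4 -0.3] j [ 0.09  0.62  1.79 -0.    0.73  0.  ]
turn [-0.     -0.003   0.0001] shift cm [-0.17  0.03  0.3 ]
```

View pics/g4.png

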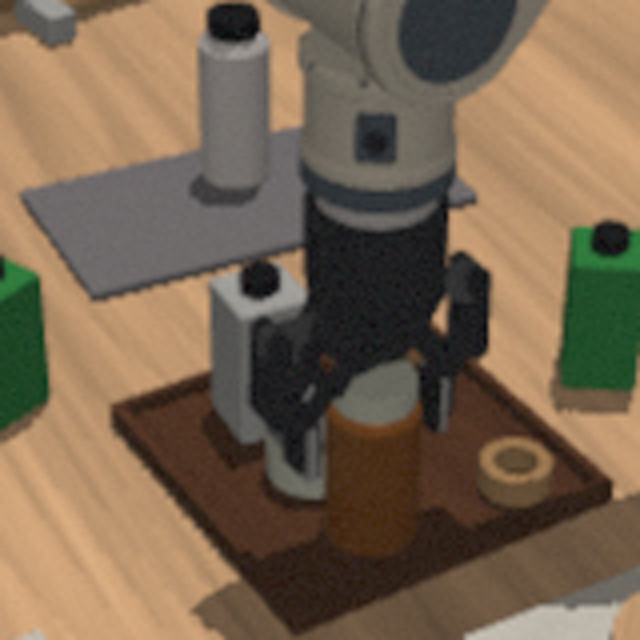

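The fingers straddle the jar and the lid clears the gripper's body. Closing.

```bash
python3 -m creep '[[[0,-0.002,0,-0.15,0,0,0.1],[0,-0.002,0,-0.15,0,0,0.3],[0,-0.002,0,-0.15,0,0,1],[0,-0.002,0,-0.15,0,0,1],[0,-0.002,0,-0.15,0,0,1],[0,-0.002,0,-0.15,0,0,1],[0,-0.002,0,-0.15,0,0,1]]]' 60; python3 plan.py 590.7 65 63 5
```

```text
t: 11.48
position: [590.1, 65.4, 65.5]
eef_rot: [0.0, 0.999, 0.044, -0.0]
ft_force: [-2.0, -1.1, 5.3]
gripper_width: 52.2
t 11.47 pos [590.1  65.4  65.5] ang 5.04 w 52.2 F [-2.  -1.1  5.3] j [0.09 0.62 1.79 0.   0.73 0.  ]
turn [-0.      0.0006  0.0007] shift cm [0.06 0.04 0.25]
```

```bash
python3 -m creep '[[[0,0,0,0,0,-1,1],[0,0,0,0,0,-4,1],[0,0,0,0,0,-8,1],[0,0,0,0,0,-12,1],[0,0,0,0,0,-15,1],[0,0,0,0,0,-15,1]]]'; python3 plan.py 595 -275 215 5
```

```text
t: 12.22
position: [591.4, 65.5, 217.3]
eef_rot: [-0.0, 0.999, 0.044, 0.002]
ft_force: [0.5, 0.0, -3.1]
gripper_width: 52.5
t 12.22 pos [591.4  65.5 217.3] ang 5.05 w 52.5 F [ 0.5  0.  -3.1] j [0.09 0.41 1.72 0.   1.01 0.  ]
turn [-0.     -0.004   0.0008] shift cm [-2.64 33.95  0.21]
```

```bash
python3 -m creep '[[[0,0,0,-0.4,5,0,1],[0,0,0,-0.8,10,0,1],[0,0,0,-1.2,15,0,1],[0,0,0,-1.6,20,0,1],[0,0,0,-2,25,0,1],[0,0,0,-2.4,30,0,1],[0,0,0,-2.6,34,0,1],[0,0,0,-2.6,34,0,1]]]'; python3 plan.py 595 -275 68 5
```

```text
t: 13.22
position: [592.9, -278.1, 212.4]
eef_rot: [-0.0, 0.999, 0.042, -0.002]
ft_force: [-0.3, -0.2, -3.3]
gripper_width: 52.7
t 13.22 pos [ 592.9 -278.1  212.4] ang 4.85 w 52.7 F [-0.3 -0.2 -3.3] j [-0.46  0.5   1.58 -0.    1.06 -0.54]
turn [-0.0009  0.0033 -0.0027] shift cm [ 0.29 -0.28 14.44]
```

```bash
python3 -m creep '[[[0,0,0,0,0,3,1],[0,0,0,0,0,7,1],[0,0,0,0,0,11,1],[0,0,0,0,0,13,1],[0,0,0,0,0,13.8,1],[0,0,0,0,0,13.8,1],[0,0,0,0,0,13.8,1]]]'; python3 plan.py 595 -275 66.5 5
```

```text
t: 14.1
position: [594.9, -276.0, 78.3]
eef_rot: [0.001, 0.999, 0.044, 0.001]
ft_force: [-0.4, -0.1, -2.5]
gripper_width: 52.5
t 14.1 pos [ 594.9 -276.    78.3] ang 5.05 w 52.5 F [-0.4 -0.1 -2.5] j [-0.45  0.67  1.64 -0.    0.83 -0.54]
turn [ 0.0013 -0.0011  0.0008] shift cm [ 0.02 -0.1   1.18]
```

```bash
python3 -m creep '[[[0,0,0,0,0,0.4,1],[0,0,0,0,0,0.8,1],[0,0,0,0,0,1.1,1],[0,0,0,0,0,1.2,1],[0,0,0,0,0,1.2,1],[0,0,0,0,0,1.2,1]]]'; python3 plan.py 595 -275 66.5 5
```

```text
t: 14.85
position: [593.9, -275.7, 66.5]
eef_rot: [0.0, 0.999, 0.044, -0.001]
ft_force: [-5.0, 1.8, 11.2]
gripper_width: 52.8
t 14.85 pos [ 593.9 -275.7   66.5] ang 5.04 w 52.8 F [-5.   1.8 11.2] j [-0.45  0.69  1.64 -0.    0.81 -0.54]
turn [0.0001 0.001  0.0007] shift cm [ 0.11 -0.06 -0.  ]
```

```bash
python3 -m creep '[[[0,0,0,0,0,-0.1,0.2],[0,0,0,0,0,-0.1,0.1],[0,0,0,0,0,-0.1,0.1],[0,0,0,0,0,-0.1,0.1],[0,0,0,0,0,-4,0.1],[0,0,0,0,0,-8,0.1],[0,0,0,0,0,-12,0.1],[0,0,0,0,0,-12,0.1]]]'; python3 plan.py 602 -58 190 0.6
python3 - <<'E'
from h import *
cv2.imwrite("pics/s5.png",manip.capture("scene"))
E
```

```text
t: 15.85
position: [596.1, -276.6, 188.5]
eef_rot: [0.002, 0.999, 0.044, 0.002]
ft_force: [0.3, 0.6, -0.6]
gripper_width: 77.0
t 15.85 pos [ 596.1 -276.6  188.5] ang 5.04 w 77.0 F [ 0.3  0.6 -0.6] j [-0.45  0.53  1.6  -0.    1.01 -0.54]
turn [ 0.0033 -0.0049  0.0775] shift cm [  2.51 -21.72  -0.21]
```

View pics/s5.png

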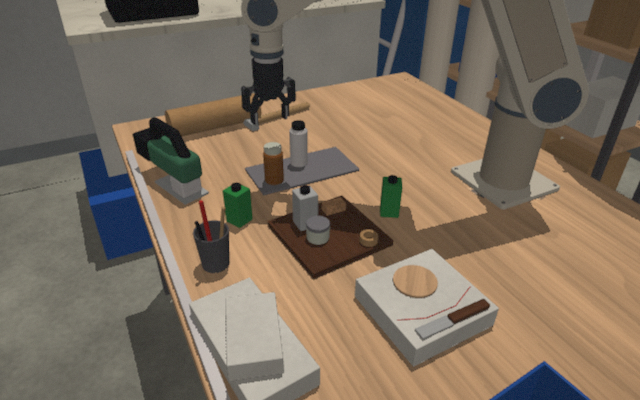

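The jar (273,163) and the can (298,145) both stand on the board. The steel tin (305,208) is still in the caddy, and the green look-alikes at (238,205) and (391,197) haven't been touched. The tin is next.

```bash
python3 -m creep '[[[0,0,0.0775,0.6,-5.4,0,0.1],[0,0,0.0775,1.2,-10.8,0,0.1],[0,0,0.0775,1.9,-16.5,0,0.1],[0,0,0.0775,2.5,-21.5,0,0.1],[0,0,0.0775,2.5,-21.7,0,0.1],[0,0,0.0775,2.5,-21.7,0,0.1]]]'; python3 plan.py 602 -58 66 0.6
```

```text
t: 16.65
position: [599.3, -57.3, 183.6]
eef_rot: [0.0, 1.0, 0.006, -0.001]
ft_force: [-0.3, -0.7, 0.3]
gripper_width: 76.7
t 16.65 pos [599.3 -57.3 183.6] ang 0.65 w 76.7 F [-0.3 -0.7  0.3] j [-0.11  0.46  1.72 -0.    0.96 -0.13]
turn [0.0001 0.0029 0.0009] shift cm [ 0.31  0.07 11.76]
```

```bash
python3 - <<'E'
from h import *
crop(manip.capture("scene"),240,120,400,280,4,"pics/g6.png")
E
```

```text
(no output)
```

View pics/g6.png

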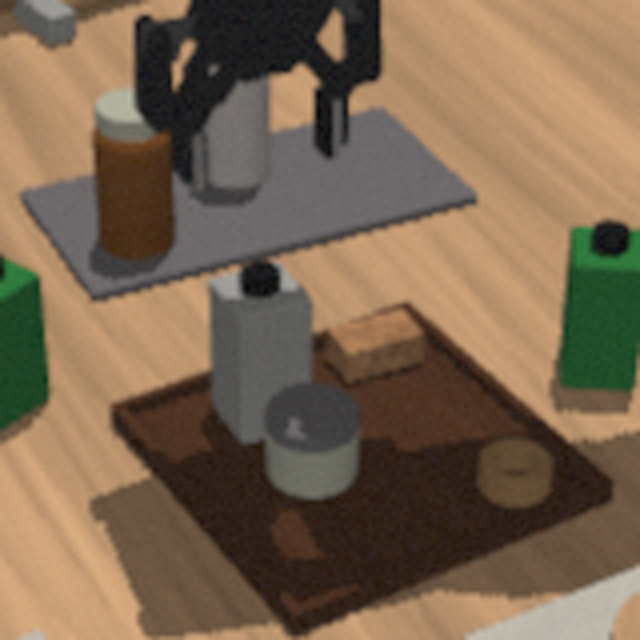

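```bash
python3 -m creep '[[[0,0.002,0,0.15,0.07,3,0.1],[0,0.002,0,0.15,0.07,6,0.1],[0,0.002,0,0.15,0.07,9,0.1],[0,0.002,0,0.15,0.07,11,0.1],[0,0.002,0,0.15,0.07,11.8,0.1],[0,0.002,0,0.15,0.07,11.8,0.1],[0,0.002,0,0.15,0.07,11.8,0.1],[0,0.002,0,0.15,0.07,11.8,0.1]]]'; python3 plan.py 602 -58 66 0.6
```

```text
t: 17.7
position: [601.9, -58.0, 67.8]
eef_rot: [0.0, 1.0, 0.005, 0.001]
ft_force: [0.2, 0.8, 0.1]
gripper_width: 77.0
t 17.7 pos [601.9 -58.   67.8] ang 0.61 w 77.0 F [0.2 0.8 0.1] j [-0.12  0.63  1.77  0.    0.74 -0.13]
turn [ 0.0003 -0.0027  0.0002] shift cm [0.01 0.   0.18]
```

```bash
python3 -m creep '[[[0,-0.002,0,0,0,0,0.3],[0,-0.002,0,0,0,0,1],[0,-0.002,0,0,0,0,1],[0,-0.002,0,0,0,0,1],[0,-0.002,0,0,0,0,1],[0,-0.002,0,0,0,0,1],[0,-0.002,0,0,0,0,1]]]' 60; python3 plan.py 602 -58 66 0.6
```

```text
t: 18.58
position: [601.6, -57.9, 67.4]
eef_rot: [0.0, 1.0, 0.005, -0.0]
ft_force: [-1.7, -0.3, 5.6]
gripper_width: 47.1
t 18.57 pos [601.6 -57.9  67.4] ang 0.61 w 47.1 F [-1.7 -0.3  5.6] j [-0.12  0.63  1.76 -0.    0.74 -0.13]
turn [0.0001 0.0001 0.0001] shift cm [0.04 0.01 0.14]
```

```bash
python3 -m creep '[[[0,0,0,0,0,-1,1],[0,0,0,0,0,-4,1],[0,0,0,0,0,-8,1],[0,0,0,0,0,-12,1],[0,0,0,0,0,-15,1],[0,0,0,0,0,-15,1]]]'; python3 plan.py 400 -285 215 0.6
```

```text
t: 19.32
position: [602.7, -58.1, 219.2]
eef_rot: [0.0, 1.0, 0.005, 0.002]
ft_force: [-0.1, 0.1, -4.5]
gripper_width: 47.3
t 19.32 pos [602.7 -58.1 219.2] ang 0.61 w 47.3 F [-0.1  0.1 -4.5] j [-0.12  0.42  1.7  -0.    1.02 -0.13]
turn [ 0.0007 -0.0038  0.0001] shift cm [-20.51  22.48   0.36]
```

```bash
python3 -m creep '[[[0,0,0,-3,3.2,0,1],[0,0,0,-6.5,7,0,1],[0,0,0,-10,11,0,1],[0,0,0,-14,15.5,0,1],[0,0,0,-18,20,0,1],[0,0,0,-20.5,22.5,0,1],[0,0,0,-20.5,22.5,0,1],[0,0,0,-20.5,22.5,0,1]]]'; python3 plan.py 400 -285 70 0.6
```

```text
t: 20.32
position: [398.4, -284.5, 215.9]
eef_rot: [-0.001, 1.0, 0.005, -0.001]
ft_force: [0.1, 1.2, -3.5]
gripper_width: 47.5
t 20.32 pos [ 398.4 -284.5  215.9] ang 0.57 w 47.5 F [ 0.1  1.2 -3.5] j [-0.64  0.26  1.94 -0.    0.94 -0.65]
turn [-0.0013  0.0023 -0.0006] shift cm [ 0.19  0.07 14.59]
```

```bash
python3 -m creep '[[[0,0,0,0,0,3,1],[0,0,0,0,0,7,1],[0,0,0,0,0,11,1],[0,0,0,0,0,13,1],[0,0,0,0,0,13.7,1],[0,0,0,0,0,13.7,1],[0,0,0,0,0,13.7,1]]]'; python3 plan.py 400 -285 68.4 0.6
```

```text
t: 21.2
position: [399.4, -285.3, 80.8]
eef_rot: [0.001, 1.0, 0.006, 0.0]
ft_force: [-0.9, 0.4, -3.5]
gripper_width: 47.3
t 21.2 pos [ 399.4 -285.3   80.8] ang 0.63 w 47.3 F [-0.9  0.4 -3.5] j [-0.64  0.49  2.02 -0.    0.63 -0.65]
turn [ 0.0011 -0.0003  0.0006] shift cm [ 0.06 -0.03  1.24]
```

```bash
python3 -m creep '[[[0,0,0,0,0,0.4,1],[0,0,0,0,0,0.8,1],[0,0,0,0,0,1.1,1],[0,0,0,0,0,1.25,1],[0,0,0,0,0,1.25,1],[0,0,0,0,0,1.25,1]]]'; python3 plan.py 400 -285 68.4 0.6
```

```text
t: 21.95
position: [398.5, -285.2, 68.4]
eef_rot: [0.0, 1.0, 0.005, -0.0]
ft_force: [-3.6, 1.2, 10.4]
gripper_width: 47.3
t 21.95 pos [ 398.5 -285.2   68.4] ang 0.59 w 47.3 F [-3.6  1.2 10.4] j [-0.64  0.52  2.02 -0.    0.6  -0.65]
turn [ 0.0002  0.001  -0.0001] shift cm [ 0.15 -0.01 -0.  ]
```

```bash
python3 -m creep '[[[0,0,0,0,0,-0.1,0.2],[0,0,0,0,0,-0.1,0.1],[0,0,0,0,0,-0.1,0.1],[0,0,0,0,0,-0.1,0.1],[0,0,0,0,0,-4,0.1],[0,0,0,0,0,-8,0.1],[0,0,0,0,0,-12,0.1],[0,0,0,0,0,-12,0.1]]]'; python3 plan.py 597 3.3 150 5
python3 - <<'E'
from m import *
cv2.imwrite("pics/s7.png",manip.capture("scene"));t=manip.capture("top");cv2.imwrite("pics/t7.png",t)
c,ax,*_=blob(t,(290,174,316,199),lambda h:(h[...,2]>65)&(h[...,1]<90));print(c,ax,ray("top",*c,52))
E
```

```text
t: 22.95
position: [400.4, -286.3, 190.3]
eef_rot: [0.002, 1.0, 0.005, 0.002]
ft_force: [-0.3, -0.2, -0.8]
gripper_width: 76.6
t 22.95 pos [ 400.4 -286.3  190.3] ang 0.6 w 76.6 F [-0.3 -0.2 -0.8] j [-0.64  0.3   1.96 -0.    0.87 -0.65]
turn [ 0.0039 -0.0037 -0.0767] shift cm [ 19.95 -28.76   4.  ]
[303.29558818 186.54405594] [21.86897024 22.07373301] [597.41810769   2.95288561  52.        ]
```

View pics/t7.png

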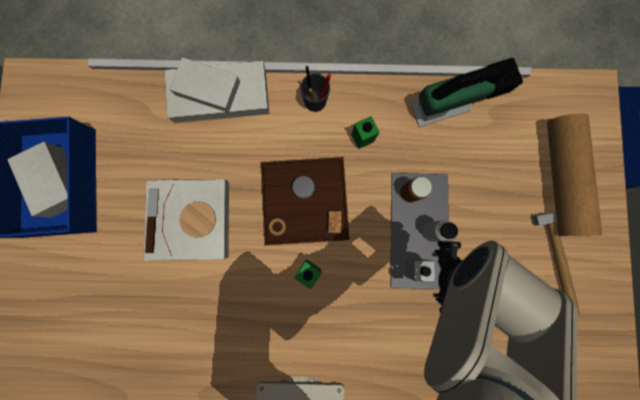

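View pics/s7.png

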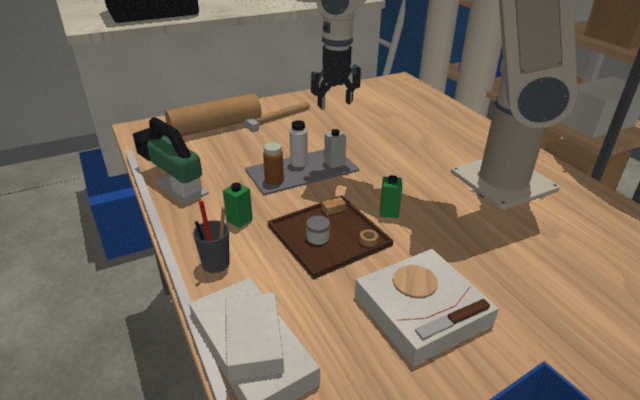

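All three stand upright on the board: jar (419,188), can (446,231) and tin (427,270) in the top view. The tub is at (303,187), which works out to (597.4, 3.0) mm. Next I'll go and get the tub.

```bash
python3 -m creep '[[[0.004,0,-0.0767,3,-4.3,0,0.1],[0.004,0,-0.0767,6,-8.7,0,0.1],[0.004,0,-0.0767,9,-13,0,0.1],[0.004,0,-0.0767,12,-17.3,1,0.1],[0.004,0,-0.0767,15,-21.7,2,0.1],[0.004,0,-0.0767,18,-26,3,0.1],[0.004,0,-0.0767,19.9,-28.7,4,0.1],[0.004,0,-0.0767,19.9,-28.7,4,0.1]]]'; python3 plan.py 597.3 3.1 22.5 5
```

```text
t: 24.05
position: [594.1, 6.0, 144.5]
eef_rot: [-0.002, 0.999, 0.045, -0.002]
ft_force: [0.2, -0.6, -0.9]
gripper_width: 76.9
t 24.05 pos [594.1   6.  144.5] ang 5.17 w 76.9 F [ 0.2 -0.6 -0.9] j [-0.01  0.51  1.76  0.01  0.88 -0.11]
turn [-0.0046  0.0048  0.0029] shift cm [ 0.35  0.37 12.19]
```

```bash
python3 -m creep '[[[0,0,0,0,0,2,0.1],[0,0,0,0,0,4,0.1],[0,0,0,0,0,4,0.1]]]'; python3 plan.py 597.3 3.1 22.5 5
```

```text
t: 24.42
position: [592.6, 3.5, 105.0]
eef_rot: [-0.002, 0.999, 0.043, -0.003]
ft_force: [1.1, -0.7, 0.2]
gripper_width: 76.8
t 24.43 pos [592.6   3.5 105. ] ang 4.95 w 76.8 F [ 1.1 -0.7  0.2] j [-0.02  0.56  1.78  0.01  0.81 -0.11]
turn [-0.0045  0.0057 -0.0009] shift cm [0.52 0.12 8.24]
```

```bash
python3 -m creep '[[[-0.004,0.004,0,0.3,0.05,0,0.05],[-0.004,0.004,0,0.3,0.05,2,0.05],[-0.004,0.004,0,0.3,0.05,4,0.05],[-0.004,0.004,0,0.3,0.05,6,0.05],[-0.004,0.004,0,0.3,0.05,7,0.05],[-0.004,0.004,0,0.3,0.05,7,0.05],[-0.004,0.004,0,0.3,0.05,7,0.05],[-0.004,0.004,0,0.3,0.05,7,0.05]]]'; python3 plan.py 597.3 3.1 22.5 5
python3 - <<'E'
from h import *
crop(manip.capture("scene"),240,120,400,280,4,"pics/g8.png")
E
```

```text
t: 25.42
position: [598.2, 4.2, 38.0]
eef_rot: [-0.0, 0.999, 0.044, 0.002]
ft_force: [0.4, 0.4, 0.5]
gripper_width: 80.7
t 25.43 pos [598.2   4.2  38. ] ang 5.0 w 80.7 F [0.4 0.4 0.5] j [-0.01  0.67  1.79  0.    0.68 -0.1 ]
turn [ 0.0001 -0.0045 -0.    ] shift cm [-0.1   0.1   1.55]
```

View pics/g8.png

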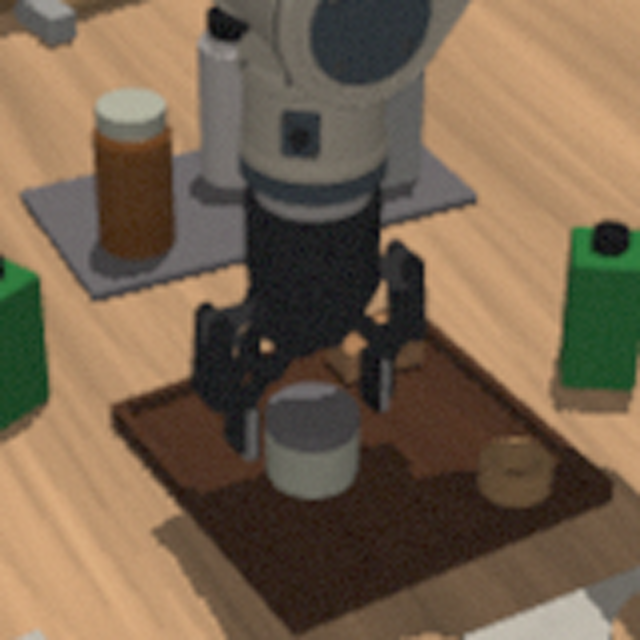

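The open jaws straddle the tub. I'll go down the last 14 mm and close.

```bash
python3 -m creep '[[[0,-0.004,0,-0.1,0.1,0.7,0.05],[0,-0.004,0,-0.1,0.1,1.4,0.05],[0,-0.004,0,-0.1,0.1,1.4,0.05],[0,-0.004,0,-0.1,0.1,1.4,0.3],[0,-0.004,0,-0.1,0.1,1.4,1],[0,-0.004,0,-0.1,0.1,1.4,1],[0,-0.004,0,-0.1,0.1,1.4,1],[0,-0.004,0,-0.1,0.1,1.4,1]]]' 50; python3 plan.py 597.3 3.1 22.5 5
```

```text
t: 26.48
position: [596.9, 3.1, 23.6]
eef_rot: [0.0, 0.999, 0.044, -0.0]
ft_force: [-0.2, -0.7, 4.3]
gripper_width: 54.5
t 26.48 pos [596.9   3.1  23.6] ang 5.0 w 54.5 F [-0.2 -0.7  4.3] j [-0.01  0.7   1.79 -0.    0.66 -0.1 ]
turn [ 0.      0.0004 -0.0001] shift cm [0.04 0.01 0.11]
```

```bash
python3 -m creep '[[[0,-0.004,0,0,0,0,1],[0,-0.004,0,0,0,0,1]]]'; python3 plan.py 597.3 3.1 22.5 5
```

```text
t: 26.72
position: [597.0, 3.1, 23.6]
eef_rot: [0.0, 0.999, 0.044, -0.002]
ft_force: [-1.6, -0.4, 5.7]
gripper_width: 54.5
t 26.73 pos [597.    3.1  23.6] ang 4.99 w 54.5 F [-1.6 -0.4  5.7] j [-0.01  0.7   1.78 -0.    0.67 -0.1 ]
turn [ 0.0001  0.0045 -0.0001] shift cm [0.03 0.   0.11]
```

```bash
python3 -m creep '[[[0,0.004,0,0,0,-1,1],[0,0.004,0,0,0,-4,1],[0,0.004,0,0,0,-8,1],[0,0.004,0,0,0,-12,1],[0,0.004,0,0,0,-12,1]]]'; python3 - <<'E'
from m import *
s=cv2.imread("pics/s7.png");crop(s,350,240,510,360,5,"pics/cd2.png")
c,ax,*_=blob(s,(385,255,445,305),lambda h:h[...,1]>60);print(c,ax,ray("scene",*c,56))
t=cv2.imread("pics/t7.png");c,ax,*_=blob(t,(175,198,222,240),lambda h:h[...,1]>60);print(c,ax,ray("top",*c,56))
# consistency: tub in both views
c,ax,*_=blob(t,(290,174,316,199),lambda h:(h[...,2]>65)&(h[...,1]<90));P=ray("top",*c,52);print(proj("scene",P))
crop(s,290,205,350,250,10,"pics/tubs.png")
E
python3 plan.py 508.6 264.5 160 5
```

```text
t: 27.35
position: [599.3, 3.1, 146.7]
eef_rot: [0.0, 0.999, 0.044, 0.003]
ft_force: [0.4, 0.0, -1.4]
gripper_width: 54.7
[414.87818146 280.93958537] [32.05030823 45.39494324] [511.65671015 271.773346    56.        ]
[197.14211782 219.16538747] [35.39628347 36.6829656 ] [508.63008408 264.48327328  56.        ]
[317.04359944 220.91739735]
t 27.35 pos [599.3   3.1 146.7] ang 4.99 w 54.7 F [ 0.4  0.  -1.4] j [-0.01  0.51  1.75 -0.    0.88 -0.1 ]
turn [ 0.0006 -0.0054 -0.0001] shift cm [ -6.76 -26.83  -1.38]
```

View pics/tubs.png

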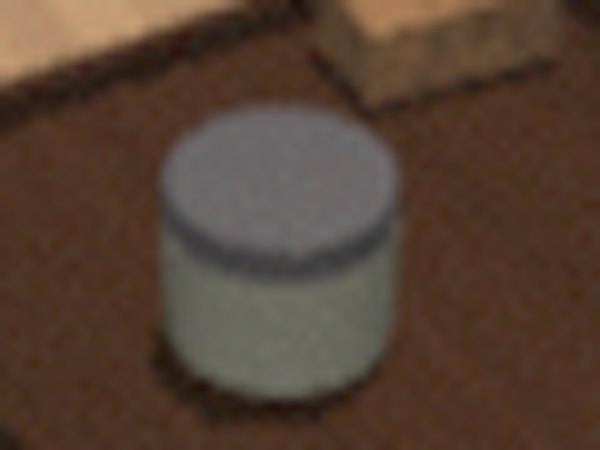

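View pics/cd2.png

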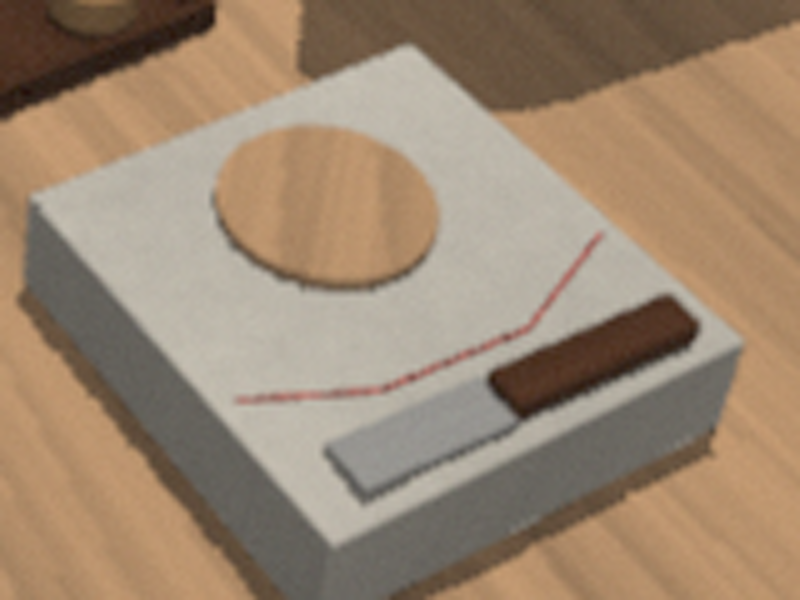

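```bash
python3 - <<'E'
from h import *
print(ray("scene",317.5,222.7,52),ray("scene",415,280.2,56))
E
python3 -m creep '[[[0,-0.003,0,-1.2,-5,-1.4,1],[0,-0.003,0,-2.4,-10,-1.4,1],[0,-0.003,0,-3.8,-15,-1.4,1],[0,-0.003,0,-5,-20,-1.4,1],[0,-0.003,0,-6.2,-24.5,-1.4,1],[0,-0.003,0,-6.8,-26.8,-1.4,1],[0,-0.003,0,-6.8,-26.8,-1.4,1],[0,-0.003,0,-6.8,-26.8,-1.4,1]]]'; python3 plan.py 508.6 265.5 82 5
```

```text
[599.50120346   9.54021587  52.        ] [510.19373462 270.15221638  56.        ]
t: 28.35
position: [505.8, 263.5, 156.5]
eef_rot: [0.001, 0.999, 0.044, -0.003]
ft_force: [-0.2, -0.6, -1.7]
gripper_width: 54.4
t 28.35 pos [505.8 263.5 156.5] ang 5.0 w 54.4 F [-0.2 -0.6 -1.7] j [0.46 0.46 1.81 0.   0.88 0.37]
turn [0.0008 0.0053 0.    ] shift cm [ 0.34 -0.18  7.45]
```

```bash
python3 -m creep '[[[0,0.003,0,0.1,-0.05,3,1],[0,0.003,0,0.1,-0.05,6,1],[0,0.003,0,0.1,-0.05,7,1],[0,0.003,0,0.1,-0.05,7.3,1],[0,0.003,0,0.1,-0.05,7.3,1],[0,0.003,0,0.1,-0.05,7.3,1],[0,0.003,0,0.1,-0.05,7.3,1]]]'; python3 plan.py 508.3 264.2 72.6 5
```

```text
t: 29.22
position: [507.3, 265.0, 85.0]
eef_rot: [-0.0, 0.999, 0.044, 0.0]
ft_force: [0.5, -0.2, -2.5]
gripper_width: 54.7
t 29.23 pos [507.3 265.   85. ] ang 5.0 w 54.7 F [ 0.5 -0.2 -2.5] j [0.46 0.57 1.84 0.   0.74 0.37]
turn [-0.0004 -0.0003  0.0001] shift cm [0.1  0.09 1.24]
```

```bash
python3 -m creep '[[[0,0,0,0.15,0.09,0.4,1],[0,0,0,0.15,0.09,0.8,1],[0,0,0,0.15,0.09,1.1,1],[0,0,0,0.15,0.09,1.2,1],[0,0,0,0.15,0.09,1.2,1],[0,0,0,0.15,0.09,1.2,1]]]'; python3 plan.py 508.3 264.2 72.6 5
```

```text
t: 29.98
position: [508.3, 263.9, 72.5]
eef_rot: [0.0, 0.999, 0.044, -0.001]
ft_force: [-3.0, -2.3, 5.0]
gripper_width: 54.5
t 29.98 pos [508.3 263.9  72.5] ang 5.0 w 54.5 F [-3.  -2.3  5. ] j [0.46 0.59 1.84 0.   0.72 0.37]
turn [ 0.0002  0.0013 -0.    ] shift cm [ 0.01 -0.03 -0.01]
```

```bash
python3 -m creep '[[[0,0,0,0,0,-0.05,0.2],[0,0,0,0,0,-0.05,0.1],[0,0,0,0,0,-0.05,0.1],[0,0,0,0,0,-0.05,0.1],[0,0,0,0,0,-4,0.1],[0,0,0,0,0,-8,0.1],[0,0,0,0,0,-12,0.1],[0,0,0,0,0,-12,0.1]]]'
python3 -m creep '[[[0,0,0,1.5,5,0,0.1],[0,0,0,3,10,0,0.1],[0,0,0,4.5,15,0,0.1],[0,0,0,6,20,0,0.1],[0,0,0,6,25,0,0.1],[0,0,0,6,30,0,0.1],[0,0,0,6,34,0,0.1],[0,0,0,6,34,0,0.1]]]'
python3 - <<'E'
from m import *
s=manip.capture("scene");t=manip.capture("top");cv2.imwrite("pics/s9.png",s);cv2.imwrite("pics/t9.png",t)
crop(t,135,170,235,270,6,"pics/ct9.png");crop(s,350,220,510,340,5,"pics/cs9.png")
r=(180,202,215,236)
c,ax,*_=blob(t,(184,203,212,233),lambda h:(h[...,1]<60));print("lid",c,ax,ray("top",*c,101))
E
```

```text
t: 30.98
position: [510.5, 265.0, 195.7]
eef_rot: [-0.001, 0.999, 0.044, 0.003]
ft_force: [-0.1, -0.0, 0.3]
gripper_width: 76.7
t: 31.98
position: [597.5, -71.9, 191.0]
eef_rot: [0.0, 0.999, 0.042, -0.001]
ft_force: [0.3, 0.4, -0.1]
gripper_width: 76.4
lid [194.1237882  218.35933812] [23.18323771 24.29870351] [508.39384274 257.35229623 101.        ]
```

View pics/ct9.png

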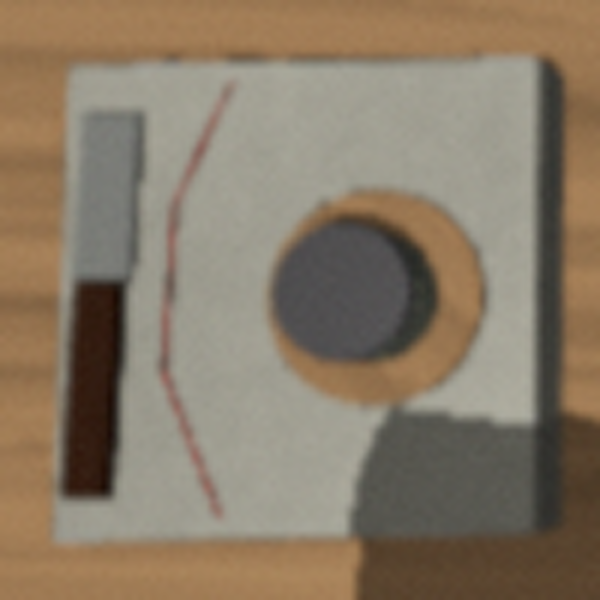

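View pics/cs9.png

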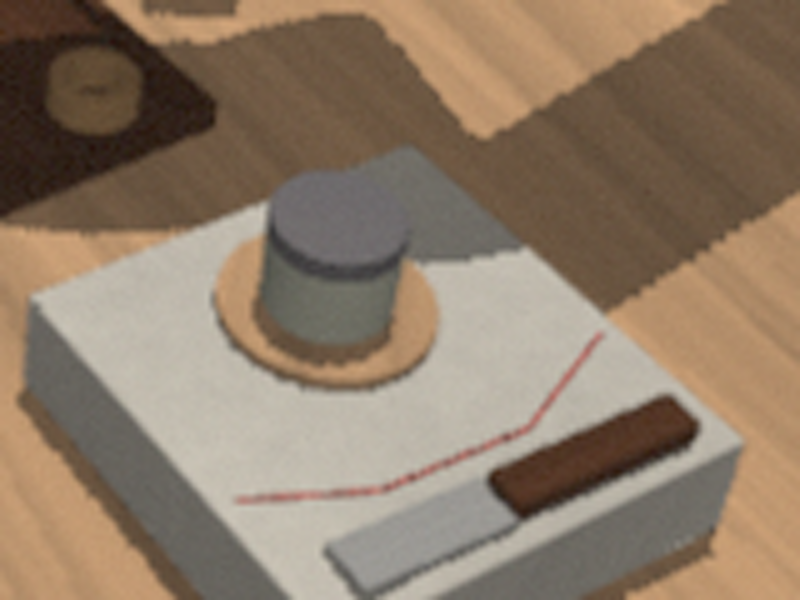

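```bash
python3 - <<'E'
from m import *
f=lambda X,Y,x0,y0,s:(x0+(X+.5)/s-.5,y0+(Y+.5)/s-.5)
print("top lid",ray("top",*f(341,290,135,170,6),101),"disc",ray("top",197.2,219.2,56))
print("scene lid",ray("scene",*f(338,221,350,220,5),101),"disc",ray("scene",415,280.2,56))
t=cv2.imread("pics/t9.png")
for th in (75,80,85,90,95):
    c,ax,*_=blob(t,(178,203,207,233),lambda h:(h[...,1]<45)&(h[...,2]>60)&(h[...,2]<th+30),8);print(th,c,ax,ray("top",*c,101)[:2])
crop(t,172,195,222,240,14,"pics/z9.png")
s=cv2.imread("pics/s9.png");crop(s,385,245,445,305,10,"pics/zs9.png")
E
```

```text
top lid [509.28269287 263.83088445 101.        ] disc [508.54769205 264.33396255  56.        ]
scene lid [511.62732647 270.36837464 101.        ] disc [510.19373462 270.15221638  56.        ]
75 [192.11794281 218.5106411 ] [22.17376709 24.09514809] [507.91995281 262.08210716]
80 [192.10714912 218.50738716] [22.17104149 24.12112427] [507.92701324 262.10815486]
85 [192.10054588 218.50528717] [22.1689415  24.13758659] [507.93159089 262.1241061 ]
90 [192.09386063 218.50311947] [22.16660118 24.15413857] [507.93632374 262.14026159]
95 [192.08180332 218.49894524] [22.16156387 24.1836586 ] [507.94548495 262.16943796]
```

View pics/z9.png

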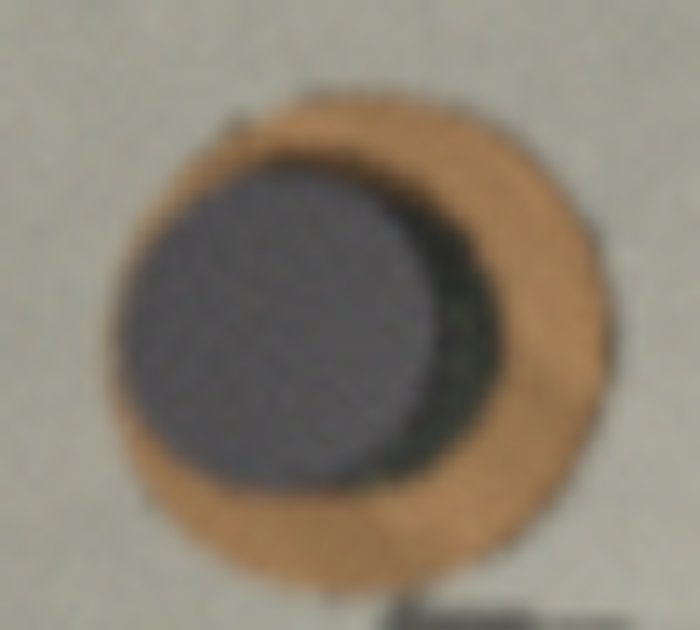

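View pics/zs9.png

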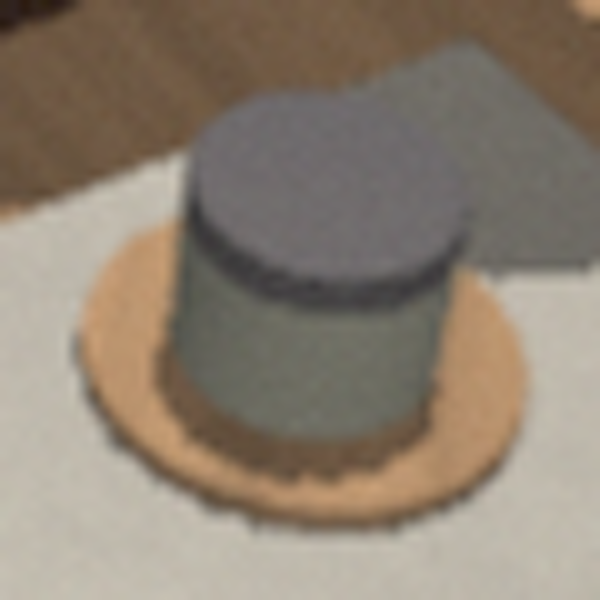

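The tub's lid and the disc are concentric to about 1 mm in both views, so the tub is centred. Next I'll return the jar: pick it up at board pose (593.9,-275.7,66.5) and place it at (590.1,65.4,65.5).

```bash
python3 plan.py 593.9 -275.7 190 5; python3 -m creep '[[[0,0,0,-0.5,5,0,0.1],[0,0,0,-1,10,0,0.1],[0,0,0,-1.7,15,0,0.1],[0,0,0,-2,19,0,0.1],[0,0,0,-2,20.1,0,0.1],[0,0,0,-2,20.1,0,0.1],[0,0,0,-2,20.1,0,0.1]]]';python3 plan.py 593.9 -275.7 66.5 5
```

```text
t 32.08 pos [597.3 -69.4 191.2] ang 4.93 w 76.8 F [-0.5 -0.5  0.5] j [-0.14  0.45  1.72  0.    0.97 -0.22]
turn [-0.0007  0.0026 -0.0012] shift cm [-2.11 20.52  0.11]
t: 32.95
position: [595.6, -269.6, 192.0]
eef_rot: [-0.0, 0.999, 0.044, -0.001]
ft_force: [-0.0, 0.7, 0.2]
gripper_width: 76.8
t 32.95 pos [ 595.6 -269.6  192. ] ang 5.09 w 76.8 F [-0.   0.7  0.2] j [-0.44  0.52  1.6  -0.    1.02 -0.53]
turn [-0.0007  0.0015  0.0016] shift cm [-0.21  0.6  12.55]
```

```bash
python3 -m creep '[[[0,0,0,-0.2,0.6,0,0.1],[0,0,0,-0.2,0.6,3,0.1],[0,0,0,-0.2,0.6,6,0.1],[0,0,0,-0.2,0.6,9,0.1],[0,0,0,-0.2,0.6,11.5,0.1],[0,0,0,-0.2,0.6,12.4,0.1],[0,0,0,-0.2,0.6,12.4,0.1],[0,0,0,-0.2,0.6,12.4,0.1]]]';python3 plan.py 593.9 -275.7 66.5 5
```

```text
t: 33.95
position: [594.7, -277.9, 69.5]
eef_rot: [0.0, 0.999, 0.044, 0.0]
ft_force: [-0.4, 0.0, 0.3]
gripper_width: 77.0
t 33.95 pos [ 594.7 -277.9   69.5] ang 5.01 w 77.0 F [-0.4  0.   0.3] j [-0.46  0.69  1.64 -0.    0.81 -0.54]
turn [ 0.001  -0.0008  0.0001] shift cm [-0.06 -0.23  0.3 ]
```

```bash
python3 -m creep '[[[0,0,0,0,-0.2,0.3,0.1],[0,0,0,0,-0.2,0.3,0.1],[0,0,0,0,-0.2,0.3,0.1]]]';python3 plan.py 593.9 -275.7 66.5 5
```

```text
t: 34.33
position: [593.9, -275.6, 65.6]
eef_rot: [0.0, 0.999, 0.044, -0.0]
ft_force: [0.2, -0.9, -0.1]
gripper_width: 76.8
t 34.33 pos [ 593.9 -275.6   65.6] ang 5.0 w 76.8 F [ 0.2 -0.9 -0.1] j [-0.45  0.69  1.65 -0.    0.81 -0.54]
turn [ 0.0002  0.0006 -0.    ] shift cm [ 0.    0.01 -0.09]
```

```bash
python3 -m creep '[[[0,0,0,0,0,0,0.3],[0,0,0,0,0,0,1],[0,0,0,0,0,0,1],[0,0,0,0,0,0,1],[0,0,0,0,0,0,1],[0,0,0,0,0,0,1]]]' 60;python3 plan.py 593.9 -275.7 66.5 5
```

```text
t: 35.08
position: [594.2, -275.8, 65.7]
eef_rot: [0.0, 0.999, 0.044, 0.0]
ft_force: [0.1, -0.6, 5.3]
gripper_width: 52.1
t 35.08 pos [ 594.2 -275.8   65.7] ang 4.99 w 52.1 F [ 0.1 -0.6  5.3] j [-0.45  0.69  1.64 -0.    0.81 -0.54]
turn [ 0.0005 -0.     -0.0001] shift cm [-0.03 -0.02 -0.08]
```

```bash
python3 -m creep '[[[0,0,0,0,0,-1,1],[0,0,0,0,0,-4,1],[0,0,0,0,0,-8,1],[0,0,0,0,0,-12,1],[0,0,0,0,0,-13,1],[0,0,0,0,0,-13,1]]]';python3 plan.py 590.1 65.4 195 5
```

```text
t: 35.83
position: [593.4, -275.4, 194.9]
eef_rot: [-0.0, 0.999, 0.044, -0.001]
ft_force: [-0.4, 1.5, -3.9]
gripper_width: 52.2
t 35.83 pos [ 593.4 -275.4  194.9] ang 4.99 w 52.2 F [-0.4  1.5 -3.9] j [-0.45  0.52  1.59 -0.    1.03 -0.54]
turn [-0.0003  0.0013 -0.0001] shift cm [ 2.630e+00 -3.398e+01 -1.000e-02]
```

```bash
python3 -m creep '[[[0,0,0,0.4,-5,0,1],[0,0,0,0.8,-10,0,1],[0,0,0,1.2,-15,0,1],[0,0,0,1.6,-20,0,1],[0,0,0,2,-25,0,1],[0,0,0,2.4,-30,0,1],[0,0,0,2.6,-34,0,1],[0,0,0,2.6,-34,0,1]]]'; python3 -m creep '[[[0,0,0,0,0,3,1],[0,0,0,0,0,7,1],[0,0,0,0,0,10,1],[0,0,0,0,0,11.5,1],[0,0,0,0,0,11.5,1],[0,0,0,0,0,11.5,1],[0,0,0,0,0,11.5,1]]]'; python3 plan.py 590.1 65.4 65 5
```

```text
t: 36.83
position: [588.5, 67.9, 192.8]
eef_rot: [-0.0, 0.999, 0.045, -0.003]
ft_force: [0.0, 0.1, -3.1]
gripper_width: 52.3
t: 37.7
position: [591.0, 65.4, 81.5]
eef_rot: [-0.0, 0.999, 0.044, 0.001]
ft_force: [-1.3, -0.7, -3.9]
gripper_width: 52.0
t 37.7 pos [591.   65.4  81.5] ang 5.0 w 52.0 F [-1.3 -0.7 -3.9] j [ 0.09  0.6   1.79 -0.    0.76  0.  ]
turn [ 0.     -0.0014 -0.0001] shift cm [-0.09 -0.01  1.65]
```

```bash
python3 -m creep '[[[0,0,0,0,0,0.5,1],[0,0,0,0,0,1,1],[0,0,0,0,0,1.4,1],[0,0,0,0,0,1.6,1],[0,0,0,0,0,1.7,1],[0,0,0,0,0,1.7,1]]]'; python3 plan.py 590.1 65.4 65 5
```

```text
t: 38.45
position: [589.8, 65.4, 64.7]
eef_rot: [0.0, 0.999, 0.044, -0.001]
ft_force: [-6.7, 0.1, 12.7]
gripper_width: 52.5
t 38.45 pos [589.8  65.4  64.7] ang 5.0 w 52.5 F [-6.7  0.1 12.7] j [0.09 0.63 1.79 0.   0.73 0.  ]
turn [-0.      0.0015  0.    ] shift cm [ 0.03  0.   -0.03]
```

```bash
python3 -m creep '[[[0,0,0,0,0,-0.1,0.2],[0,0,0,0,0,-0.1,0.1],[0,0,0,0,0,-0.1,0.1],[0,0,0,0,0,-0.1,0.1],[0,0,0,0,0,-4,0.1],[0,0,0,0,0,-8,0.1],[0,0,0,0,0,-13,0.1],[0,0,0,0,0,-13,0.1]]]'; python3 plan.py 398.5 -285.2 195 0.6
```

```text
t: 39.45
position: [592.9, 65.6, 197.4]
eef_rot: [-0.0, 0.999, 0.044, 0.004]
ft_force: [0.3, -0.0, -1.2]
gripper_width: 77.0
t 39.45 pos [592.9  65.6 197.4] ang 5.0 w 77.0 F [ 0.3 -0.  -1.2] j [0.09 0.43 1.73 0.   0.97 0.  ]
turn [-0.0003 -0.0071  0.0767] shift cm [-22.42  33.25   0.08]
```

```bash
python3 -m creep '[[[0,-0.004,0.0767,-3.4,5,0,0.1],[0,-0.004,0.0767,-6.8,10,0,0.1],[0,-0.004,0.0767,-10,15,0,0.1],[0,-0.004,0.0767,-13.5,20,0,0.1],[0,-0.004,0.0767,-17,25,0,0.1],[0,-0.004,0.0767,-20,30,0,0.1],[0,-0.004,0.0767,-22.2,33.2,0,0.1],[0,-0.004,0.0767,-22.2,33.2,0,0.1]]]'; python3 -m creep '[[[0,0,0,0,0,0,0.1],[0,0,0,0,0,2,0.1],[0,0,0,0,0,2,0.1]]]'; python3 plan.py 398.5 -285.2 68 0.6
```

```text
t: 40.45
position: [396.3, -286.3, 192.5]
eef_rot: [-0.0, 1.0, 0.003, -0.003]
ft_force: [0.7, -0.0, 0.1]
gripper_width: 77.1
t: 40.83
position: [397.5, -283.0, 172.2]
eef_rot: [-0.001, 1.0, 0.006, -0.004]
ft_force: [0.6, 0.2, 0.5]
gripper_width: 76.9
t 40.83 pos [ 397.5 -283.   172.2] ang 0.7 w 76.9 F [0.6 0.2 0.5] j [-0.64  0.33  1.98 -0.    0.84 -0.65]
turn [-0.0019  0.0074  0.0017] shift cm [ 0.18  0.24 10.42]
```

```bash
python3 -m creep '[[[0,0.004,0.001,0.1,0.15,3,0.1],[0,0.004,0.001,0.1,0.15,6,0.1],[0,0.004,0.001,0.1,0.15,9,0.1],[0,0.004,0.001,0.1,0.15,10,0.1],[0,0.004,0.001,0.1,0.15,10.3,0.1],[0,0.004,0.001,0.1,0.15,10.3,0.1],[0,0.004,0.001,0.1,0.15,10.3,0.1],[0,0.004,0.001,0.1,0.15,10.3,0.1]]]'; python3 plan.py 398.5 -285.2 68 0.6
```

```text
t: 41.82
position: [398.7, -286.5, 71.1]
eef_rot: [0.001, 1.0, 0.005, 0.0]
ft_force: [-0.5, -0.2, 0.1]
gripper_width: 76.9
t 41.83 pos [ 398.7 -286.5   71.1] ang 0.54 w 76.9 F [-0.5 -0.2  0.1] j [-0.65  0.51  2.02 -0.    0.61 -0.66]
turn [ 0.001  -0.0002 -0.0011] shift cm [-0.02 -0.13  0.31]
```

```bash
python3 -m creep '[[[0,0,-0.001,0,-0.1,0.2,0.1],[0,0,-0.001,0,-0.1,0.2,0.1],[0,0,-0.001,0,-0.1,0.2,0.3],[0,0,-0.001,0,-0.1,0.2,1],[0,0,-0.001,0,-0.1,0.2,1],[0,0,-0.001,0,-0.1,0.2,1],[0,0,-0.001,0,-0.1,0.2,1],[0,0,-0.001,0,-0.1,0.2,1]]]' 60; python3 plan.py 398.5 -285.2 68 0.6
```

```text
t: 42.82
position: [398.5, -285.4, 68.7]
eef_rot: [0.0, 1.0, 0.005, -0.0]
ft_force: [0.6, 0.6, 4.9]
gripper_width: 47.5
t 42.83 pos [ 398.5 -285.4   68.7] ang 0.59 w 47.5 F [0.6 0.6 4.9] j [-0.65  0.52  2.02 -0.    0.6  -0.65]
turn [ 0.0005  0.0004 -0.0001] shift cm [-0.   -0.02  0.07]
```

```bash
python3 -m creep '[[[0,0,0,0,0,-1,1],[0,0,0,0,0,-4,1],[0,0,0,0,0,-8,1],[0,0,0,0,0,-12,1],[0,0,0,0,0,-13,1],[0,0,0,0,0,-13,1]]]';python3 plan.py 601.6 -58 195 0.6
```

```text
t: 43.58
position: [398.2, -285.0, 198.3]
eef_rot: [0.0, 1.0, 0.005, -0.0]
ft_force: [-0.4, 0.2, -3.2]
gripper_width: 47.3
t 43.58 pos [ 398.2 -285.   198.3] ang 0.6 w 47.3 F [-0.4  0.2 -3.2] j [-0.65  0.29  1.96 -0.    0.89 -0.66]
turn [0.0003 0.0007 0.    ] shift cm [ 20.58 -22.48   0.31]
```

```bash
python3 -m creep '[[[0,0,0,3,-3.3,0,1],[0,0,0,7,-7.5,0,1],[0,0,0,11,-12,0,1],[0,0,0,15,-16.4,0,1],[0,0,0,18.5,-20.2,0,1],[0,0,0,20.5,-22.4,0,1],[0,0,0,20.5,-22.4,0,1],[0,0,0,20.5,-22.4,0,1]]]';python3 -m creep '[[[0,0,0,0,0,3,1],[0,0,0,0,0,7,1],[0,0,0,0,0,10,1],[0,0,0,0,0,11.5,1],[0,0,0,0,0,11.5,1],[0,0,0,0,0,11.5,1],[0,0,0,0,0,11.5,1]]]'; python3 plan.py 601.6 -58 67.7 0.6
```

```text
t: 44.58
position: [599.6, -59.2, 196.2]
eef_rot: [0.0, 1.0, 0.005, -0.002]
ft_force: [0.6, 0.3, -3.2]
gripper_width: 47.2
t: 45.45
position: [601.9, -59.2, 84.6]
eef_rot: [0.0, 1.0, 0.005, 0.001]
ft_force: [-0.1, -0.1, -3.7]
gripper_width: 47.4
t 45.45 pos [601.9 -59.2  84.6] ang 0.6 w 47.4 F [-0.1 -0.1 -3.7] j [-0.12  0.61  1.76 -0.    0.77 -0.13]
turn [ 0.0005 -0.0014 -0.    ] shift cm [-0.03 -0.13  1.69]
```

```bash
python3 -m creep '[[[0,0,0,0.05,-0.12,0.5,1],[0,0,0,0.05,-0.12,1,1],[0,0,0,0.05,-0.12,1.4,1],[0,0,0,0.05,-0.12,1.6,1],[0,0,0,0.05,-0.12,1.7,1],[0,0,0,0.05,-0.12,1.7,1]]]'; python3 plan.py 601.6 -58 67.7 0.6
```

```text
t: 46.2
position: [601.2, -57.8, 67.6]
eef_rot: [0.0, 1.0, 0.005, -0.001]
ft_force: [-6.0, 1.2, 12.8]
gripper_width: 47.6
t 46.2 pos [601.2 -57.8  67.6] ang 0.6 w 47.6 F [-6.   1.2 12.8] j [-0.12  0.63  1.76 -0.    0.75 -0.13]
turn [0.0001 0.0015 0.0001] shift cm [ 0.04  0.02 -0.01]
```

Tin is back. I'll release it, rise, and turn to fetch the can at (495,-330.1,88.6), angle -84.9°.

```bash
python3 -m creep '[[[0,0,0,0,0,-0.1,0.2],[0,0,0,0,0,-0.1,0.1],[0,0,0,0,0,-0.1,0.1],[0,0,0,0,0,-0.1,0.1],[0,0,0,0,0,-4,0.1],[0,0,0,0,0,-9,0.1],[0,0,0,0,0,-15,0.1],[0,0,0,0,0,-15,0.1]]]'; python3 plan.py 495 -330.1 215 -84.9
```

```text
t: 47.2
position: [604.8, -58.2, 221.5]
eef_rot: [0.001, 1.0, 0.005, 0.004]
ft_force: [-0.0, 0.2, -0.4]
gripper_width: 77.1
t 47.2 pos [604.8 -58.2 221.5] ang 0.6 w 77.1 F [-0.   0.2 -0.4] j [-0.12  0.42  1.69 -0.    1.02 -0.13]
turn [-0.0056 -0.0083  1.4922] shift cm [-11.27  27.07   0.59]
```

```bash
python3 -m creep '[[[0,0,0.18,-1,3,0,0.1],[0,0,0.36,-2.5,6.5,0,0.1],[0,0,0.54,-4.5,10.5,0,0.1],[0,0,0.72,-6.5,15,0,0.1],[0,0,0.9,-8.5,19.5,0,0.1],[0,0,1.08,-10,24,0,0.1],[0,0,1.26,-11.2,27,0,0.1],[0,0,1.44,-11.2,27,0,0.1]]]'; python3 -m creep '[[[0,0,0.05,0,0,0,0.1],[0,0,0.05,0,0,0,0.1],[0,0,0.05,0,0,0,0.1]]]'; python3 plan.py 495 -330.1 88.6 -84.9
```

```text
t: 48.2
position: [491.1, -330.9, 215.2]
eef_rot: [0.001, 0.752, -0.659, -0.001]
ft_force: [-0.3, 0.9, -0.7]
gripper_width: 76.9
t: 48.58
position: [492.3, -328.7, 215.8]
eef_rot: [0.0, 0.739, -0.674, -0.001]
ft_force: [0.1, 0.3, -0.8]
gripper_width: 77.0
t 48.58 pos [ 492.3 -328.7  215.8] ang -84.7 w 77.0 F [ 0.1  0.3 -0.8] j [-0.61  0.41  1.72 -0.    1.01  0.87]
turn [0.0015 0.0004 0.0036] shift cm [ 0.17 -0.28 12.72]
```

```bash
python3 - <<'E'
from h import *
s=manip.capture("scene");cv2.imwrite("pics/s10.png",s)
E
```

```text
(no output)
```

View pics/s10.png

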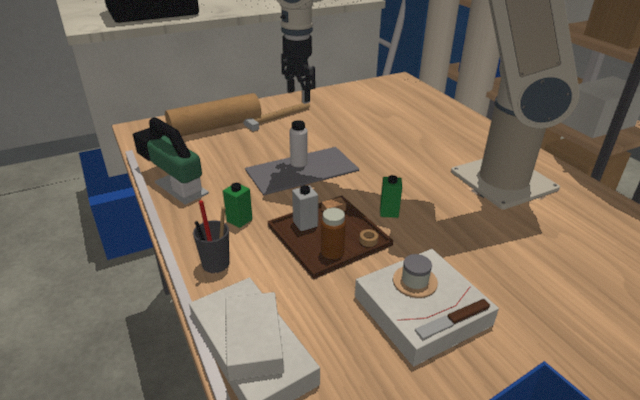

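The jar (333,235) and tin (305,208) are back in the caddy, the tub is on the disc, and the can is alone on the board at (298,145). Next I'll lower onto the can.

```bash
python3 -m creep '[[[0.001,0,0.003,0,-0.28,3,0.1],[0.001,0,0.003,0,-0.28,6,0.1],[0.001,0,0.003,0,-0.28,9,0.1],[0.001,0,0.003,0,-0.28,11.5,0.1],[0.001,0,0.003,0,-0.28,12.4,0.1],[0.001,0,0.003,0,-0.28,12.4,0.1],[0.001,0,0.003,0,-0.28,12.4,0.1],[0.001,0,0.003,0,-0.28,12.4,0.1]]]'; python3 plan.py 495 -330.1 88.6 -84.9
```

```text
t: 49.62
position: [495.7, -329.1, 93.4]
eef_rot: [-0.0, 0.738, -0.675, 0.001]
ft_force: [-0.3, -0.5, 0.6]
gripper_width: 77.0
t 49.62 pos [ 495.7 -329.1   93.4] ang -84.94 w 77.0 F [-0.3 -0.5  0.6] j [-0.61  0.58  1.78 -0.    0.78  0.88]
turn [-0.0016 -0.0013 -0.0006] shift cm [0.09 0.08 0.48]
```

```bash
python3 -m creep '[[[0,0,0,0.05,0.05,0.35,0.1],[0,0,0,0.05,0.05,0.35,0.1],[0,0,0,0.05,0.05,0.35,0.3],[0,0,0,0.05,0.05,0.35,1],[0,0,0,0.05,0.05,0.35,1],[0,0,0,0.05,0.05,0.35,1],[0,0,0,0.05,0.05,0.35,1],[0,0,0,0.05,0.05,0.35,1]]]' 60; python3 plan.py 495 -330.1 88.6 -84.9
```

```text
t: 50.62
position: [495.0, -329.6, 89.3]
eef_rot: [-0.0, 0.738, -0.675, 0.001]
ft_force: [-0.2, -1.4, 6.4]
gripper_width: 50.4
t 50.62 pos [ 495.  -329.6   89.3] ang -84.94 w 50.4 F [-0.2 -1.4  6.4] j [-0.61  0.59  1.78 -0.    0.77  0.88]
turn [-0.0008 -0.0009 -0.0007] shift cm [0.05 0.   0.07]
```

```bash
python3 -m creep '[[[0,0,0,0,0,-1,1],[0,0,0,0,0,-4,1],[0,0,0,0,0,-8,1],[0,0,0,0,0,-12,1],[0,0,0,0,0,-15,1],[0,0,0,0,0,-15,1]]]';python3 plan.py 537.6 -2.3 240 -84.9
```

```text
t: 51.38
position: [495.6, -329.8, 241.2]
eef_rot: [-0.0, 0.738, -0.675, 0.002]
ft_force: [0.4, 0.5, -2.0]
gripper_width: 50.8
t 51.38 pos [ 495.6 -329.8  241.2] ang -84.94 w 50.8 F [ 0.4  0.5 -2. ] j [-0.61  0.38  1.7   0.    1.06  0.88]
turn [-0.0036 -0.0029 -0.0007] shift cm [-32.26  -7.07   0.06]
```

```bash
python3 -m creep '[[[0,0,0,-5,-1.1,0,1],[0,0,0,-10,-2.2,0,1],[0,0,0,-15,-3.3,0,1],[0,0,0,-20,-4.4,0,1],[0,0,0,-25,-5.5,0,1],[0,0,0,-30,-6.6,0,1],[0,0,0,-32.3,-7.1,0,1],[0,0,0,-32.3,-7.1,0,1]]]';python3 -m creep '[[[0,0,0,0,0,0,1],[0,0,0,0,0,2,1],[0,0,0,0,0,6,1],[0,0,0,0,0,10,1],[0,0,0,0,0,12.8,1],[0,0,0,0,0,13.2,1],[0,0,0,0,0,13.2,1],[0,0,0,0,0,13.2,1]]]'; python3 plan.py 537.6 -2.3 88.3 -84.9
```

```text
t: 52.38
position: [535.8, 0.3, 237.1]
eef_rot: [0.001, 0.739, -0.674, -0.001]
ft_force: [-0.6, -0.4, -1.5]
gripper_width: 50.9
t: 53.38
position: [537.9, -1.7, 108.1]
eef_rot: [-0.001, 0.737, -0.675, 0.001]
ft_force: [0.3, -0.3, -1.2]
gripper_width: 50.8
t 53.38 pos [537.9  -1.7 108.1] ang -84.96 w 50.8 F [ 0.3 -0.3 -1.2] j [-0.03  0.49  1.91 -0.    0.74  1.46]
turn [-0.0024 -0.0005 -0.0011] shift cm [0.06 0.04 1.98]
```

```bash
python3 -m creep '[[[0,0,0,0.05,0,0.5,1],[0,0,0,0.05,0,1,1],[0,0,0,0.05,0,1.5,1],[0,0,0,0.05,0,1.8,1],[0,0,0,0.05,0,2,1],[0,0,0,0.05,0,2,1],[0,0,0,0.05,0,2,1]]]'; python3 plan.py 537.6 -2.3 88.3 -84.9
```

```text
t: 54.25
position: [537.5, -1.8, 88.2]
eef_rot: [-0.0, 0.738, -0.675, 0.0]
ft_force: [-3.9, -0.5, 14.2]
gripper_width: 50.5
t 54.25 pos [537.5  -1.8  88.2] ang -84.94 w 50.5 F [-3.9 -0.5 14.2] j [-0.03  0.53  1.91 -0.    0.7   1.46]
turn [-0.0011 -0.0002 -0.0007] shift cm [ 0.05 -0.01 -0.01]
```

Released next, then back to the side for a final look.

```bash
python3 -m creep '[[[0,0,0,0,0,-0.1,0.2],[0,0,0,0,0,-0.1,0.1],[0,0,0,0,0,-0.1,0.1],[0,0,0,0,0,-0.1,0.1],[0,0,0,0,0,-4,0.1],[0,0,0,0,0,-9,0.1],[0,0,0,0,0,-15,0.1],[0,0,0,0,0,-15,0.1]]]'
python3 -m creep '[[[0,0,0,5,0,0,0.1],[0,0,0,10,1,0,0.1],[0,0,0,15,2,0,0.1],[0,0,0,20,3,0,0.1],[0,0,0,25,4,0,0.1],[0,0,0,30,5,0,0.1],[0,0,0,36,6,0,0.1],[0,0,0,40,7,0,0.1]]]'
python3 -m creep '[[[0,0,0,0,0,0,0.1],[0,0,0,0,0,0,0.1]]]'
python3 - <<'E'
from m import *
s=manip.capture("scene");t=manip.capture("top");cv2.imwrite("pics/s11.png",s);cv2.imwrite("pics/t11.png",t)
crop(t,255,150,355,250,6,"pics/ct11.png")
t0=cv2.imread("pics/top0.png")
for n,roi,fn,z in[("jar",(262,172,290,198),lambda h:h[...,2]>110,115),("can",(292,198,318,219),lambda h:h[...,2]<45,137),("tin",(315,170,342,193),lambda h:(h[...,2]>100),102),("tape",(265,215,290,238),lambda h:h[...,2]>70,26),("cork",(324,206,345,236),lambda h:h[...,2]>90,31)]:
    for im in(t0,t):
        c,ax,*_=blob(im,roi,fn);print(n,c.round(2),ray("top",*c,z)[:2].round(1))
E
```

```text
t: 55.25
position: [539.9, -1.9, 241.6]
eef_rot: [-0.003, 0.738, -0.675, 0.004]
ft_force: [0.2, 0.3, -0.9]
gripper_width: 77.0
t: 56.25
position: [501.6, -408.5, 235.3]
eef_rot: [0.0, 0.737, -0.676, -0.001]
ft_force: [0.5, -0.6, 0.9]
gripper_width: 76.9
t: 56.5
position: [501.9, -405.6, 235.5]
eef_rot: [-0.0, 0.737, -0.675, -0.001]
ft_force: [0.2, 0.1, -0.3]
gripper_width: 76.9
jar [276.11 185.21] [590.3  64.6]
jar [276.17 185.27] [590.1  64.5]
can [304.48 208.09] [536.2  -4.2]
can [304.56 207.99] [536.4  -4.4]
tin [328.1 182.5] [601.6 -57.8]
tin [328.09 182.6 ] [601.4 -57.7]
tape [276.88 226.48] [496.3  68.6]
tape [276.96 226.03] [497.4  68.5]
cork [334.61 221.52] [512.3 -78.6]
cork [334.5  221.14] [513.3 -78.3]
```

View pics/ct11.png

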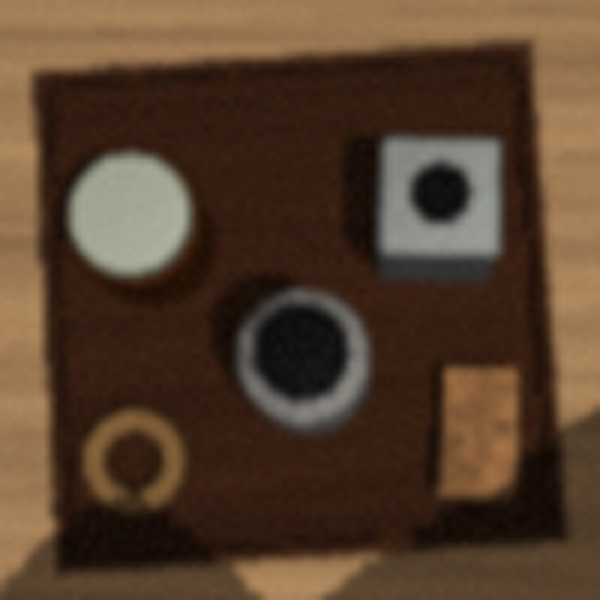

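View pics/s11.png

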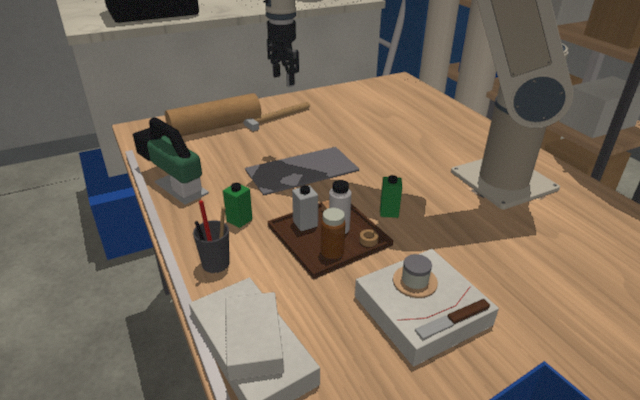

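All three are back within about 0.3 mm of their start pixels. The tape and cork haven't moved; their ~1 mm change in the numbers comes from the arm's shadow. The tub is on the disc at (416,272) in the scene view, and the robot is touching nothing.

```bash
python3 -c "
from plant import manip
print(manip.hand_in())"
```

```text
the job is handed in; nothing more can be done
None
```

The job is done and handed in at about 57 s of the 144 s limit. I moved the can, jar and tin to the grey board, then stood the tub on the plywood disc, then returned the jar, tin and can to their own places.

**Last checks:**
- **Returned items:** the can, tin and jar stand upright, each within about 0.3 mm of its start position in the top view.
- **Tub:** its lid and the disc are concentric to about 1–1.5 mm in both views.
- **Left alone:** the tape and cork look unmoved. Their measured centres shifted about 1 mm, which I put down to the arm's shadow falling across them. I never touched the green look-alikes.
- **Forces:** the wrist readings I took peaked at about 16 N, when setting things down.

**Disagreements:**
- **Camera offset:** the scene camera read about 6 mm off the top camera in y for the tub and the disc alike. I treated that as a calibration offset, because closing the jaws agreed with the top camera.
- **Rejected lid measurement:** the automatic colour-mask fits of the tub's lid on the disc read about 2 to 7 mm off in y, because they took in the tub's dark side. I used edges read by eye from the enlarged picture instead.

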